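Sort and weigh hexagonal brass specimens on the physics-lab balance

ROBOT

A 7-joint arm with a two-finger parallel gripper is mounted at the origin on the work surface. World frame = base frame: x ahead of the robot, y to its left, z up, the work surface at z = 0. Lengths are in mm, angles in rad, forces in N, time in s.
With the tool pointing down it reaches from about 425 to 875 mm from the base axis. Payload 9.9 kg.
Tool frame: the origin (TCP) lies at the very end of the fingers, on their centre line; the grasp point (between the pads) lies 19 mm behind it; z points along the fingers, x is the direction in which the jaws open and shut, and the axes are right-handed (so a half turn about z gives the same grasp; the last joint's range is limited). The gripper opens to 85 mm and grips with 20 to 120 N. Pads are 22 mm wide; open, the fingers measure 114 mm over their backs; the gripper's body (76 mm by 85 mm) begins 54 mm behind the grasp point. The pads swing forward as they close: fully open they stand 13 mm farther back than shut.
Start: joints at [-1.338, 0.576, 0.025, 1.437, -0.015, 1.129, -0.057], TCP at [210.274, 641.416, 231.289] pointing down, gripper open.
Joint ranges: [-2.76, 2.76], [-0.34, 2.15], [-1.52, 1.57], [0.19, 2.46], [-1.09, 4.23], [0.17, 1.99], [-2.82, 2.82]. Speed limits (rad/s): [2.22, 2.22, 3.01, 3.01, 3.14, 3.14, 3.14].

INTERFACE

Orientations are given as a unit quaternion [x, y, z, w].
In Python, from station import ctrl, vision, close_job gives the robot as it stands.
- The arm moves only by the tool jog_arm, never from a script. Its argument "plan" is a list of rows, each an object with "hand": the gripper command: -1 is fully open, 1 is shut, values between are in proportion; "linear": the shift along the tool's x, y, z normalised to -1 to 1, where 1 is 0.025 m, a list of three; "delta_rot": the turn, a rotation vector about the tool's x, y, z normalised to -1 to 1, where 1 is 0.12 rad, a list of three. A call has 1 to 8 rows; each row shifts and turns the pose as measured when the row begins, along the tool's axes as they then stand; what a row does not reach is not made up. A row lasts 1/10 s, in which the tool goes at most 50 mm and 8.59 degrees, less where a joint would pass 70% of its speed; a pose out of reach is approached as far as the arm can. A call with a number of a shift or a turn outside -1 to 1 is refused whole. A call with a gripper value outside its range is refused whole. The fingers move at their own pace and stop on an object; the grip force is fixed at half the most. Time passes only in rows, so rows that do not move let the fingers close. It gives the time, the measured TCP pose, the force and the opening at its end, in the units of the state.
- ctrl.observe(): the state, without advancing time (a new reading comes with each control period).
- vision.camera(name): name is "side" or "top" or "wrist"; returns (picture, depth): 400x640x3 uint8, blue, green, red; 400x640 float32, mm along the optical axis (not along the pixel's ray), 0 where there is no reading.
- vision.camera_model(name): a dict with "mtx" (3x3 intrinsics, pixels), "dist_coeffs" ([k1, k2, p1, p2, k3] as OpenCV has them; the pictures are not rectified), "eye" and "attitude" of the camera in the world. Camera axes: x right, y down, z forward; pixel columns grow to the right and rows downward; lengths in mm; the calibration is good to about 2 mm. A picture is of the moment at which its call begins: read the wrist's pose just before it. camera_model takes no time and is no camera call; for the wrist camera it gives the pose at the moment of the call.
- close_job(): hands the job in, once; it reports no verdict.
Trained networks look in the newest picture that a camera, given by its name, has taken for a name from the list of things; names that differ only in an ending like _2 or _b are one class to them, and where a whole thing is asked for, a point or a joint stands for the part that bears it (a point fixed in the world has none). Each returns a list of dicts, best first, with "conf" (0 to 1); they miss things now and then, are a little off and sometimes report something else, mostly with a low value. They report only what shows in the picture. A call takes as long as a camera call.
- vision.recognise(camera, thing): "rect" ([centre column, centre row, width, height] in pixels, round what is visible of it).
- vision.mark_of(camera, thing): "position" ([column, row] in pixels: a listed point, or the origin of a listed thing).
The state is a dict: "time_s": time; "joints": joint angles; "qd": joint speeds; "effort": joint torques, N m; "tcp_pos": TCP position; "tcp_rot": TCP orientation; "wrist_force": force on the tool from outside, world axes, zero at the start; "wrist_torque": the same for the moment, N m; "width": finger opening in mm.
Only numpy, scipy, OpenCV 4.12 (cv2) and the standard library are available. Lean on these libraries where they do the work, as an engineer would, in place of code of your own. Each camera call takes 0.05 s, during which the arm holds its last target. There are 200 camera calls.

TASK

Zero the empty balance by pressing its green membrane key until you feel it give; then heft each of the look-alike brass hexagons, lay every light, hollow one in the wooden tray and set every heavy, solid one side by side on the weighing pan. When all are sorted press the blue key to record the weighing, then clear the solid ones from the pan into the blue tray and last of all press the red key to put the balance on standby. Press with a fingertip, firmly but never leaning hard on a key, press the green and red keys only with the pan empty, and leave the other apparatus where it is.

Things in the scene. Friction and masses are not known exactly. Their poses are not given: they have to be found in the camera images.
- balance: white electronic balance, fixed, 270 (x) by 210 (y) mm, 56 mm high, its 45 mm high key panel towards the robot. Origin at the centre of its underside; -x is the front, y the left
- pan (a point): centre of the inner floor of the balance's steel weighing pan, 65 mm above the table; pan inside 150 (x) by 180 (y) mm, with a lip 11 mm high above this floor
- key_zero: green membrane key, the left one on the panel: 30 (x) by 34 (y) mm, 4 mm thick; origin at its centre, so its face is 2 mm above that (49 mm above the table). Pressed straight down with a fingertip it gives by only about 1 mm and registers once it is held for 0.15 s with more than 6 N (8 to 15 N is ample, over 50 N would ruin it). Keys are 60 mm apart
- key_record: blue membrane key, the middle one; as key_zero
- key_standby: red membrane key, the right one; as key_zero
- wood_tray: brown wooden tray for hollow specimens, fixed, outside 140 (x) by 200 (y) by 18 mm, walls and floor 4 mm. Origin at the centre of its underside
- blue_tray: blue plastic tray for solid specimens, same size as the wooden one, fixed. Origin at the centre of its underside
- specimen_a: hexagonal brass specimen, a bar offcut 40 mm across the flats (46 across the corners), 44 mm long, a small dark dot on its top end. Origin at its centre (22 mm up when standing), z along its length (upwards at the start), x square to one pair of flats (flats also at 60 and 120 degrees). All specimens look alike: solid ones weigh about 0.52 kg (0.47 to 0.57), drilled-out hollow ones about 0.14 kg; which is which can only be felt by lifting. Some specimens may be absent
- specimen_b: hexagonal brass specimen, a bar offcut 40 mm across the flats (46 across the corners), 44 mm long, a small dark dot on its top end. Origin at its centre (22 mm up when standing), z along its length (upwards at the start), x square to one pair of flats (flats also at 60 and 120 degrees). All specimens look alike: solid ones weigh about 0.52 kg (0.47 to 0.57), drilled-out hollow ones about 0.14 kg; which is which can only be felt by lifting. Some specimens may be absent
- specimen_c: hexagonal brass specimen, a bar offcut 40 mm across the flats (46 across the corners), 44 mm long, a small dark dot on its top end. Origin at its centre (22 mm up when standing), z along its length (upwards at the start), x square to one pair of flats (flats also at 60 and 120 degrees). All specimens look alike: solid ones weigh about 0.52 kg (0.47 to 0.57), drilled-out hollow ones about 0.14 kg; which is which can only be felt by lifting. Some specimens may be absent
- specimen_d: hexagonal brass specimen, a bar offcut 40 mm across the flats (46 across the corners), 44 mm long, a small dark dot on its top end. Origin at its centre (22 mm up when standing), z along its length (upwards at the start), x square to one pair of flats (flats also at 60 and 120 degrees). All specimens look alike: solid ones weigh about 0.52 kg (0.47 to 0.57), drilled-out hollow ones about 0.14 kg; which is which can only be felt by lifting. Some specimens may be absent
- specimen_e: hexagonal brass specimen, a bar offcut 40 mm across the flats (46 across the corners), 44 mm long, a small dark dot on its top end. Origin at its centre (22 mm up when standing), z along its length (upwards at the start), x square to one pair of flats (flats also at 60 and 120 degrees). All specimens look alike: solid ones weigh about 0.52 kg (0.47 to 0.57), drilled-out hollow ones about 0.14 kg; which is which can only be felt by lifting. Some specimens may be absent
- wire_spool: copper wire spool, 44 mm across, 36 mm high; bystander. Origin under its centre
- bar_magnet: red and blue bar magnet lying flat, 15 by 80 by 12 mm; bystander. Origin under its centre
- stopwatch: steel stopwatch lying flat, 52 mm across, 12 mm high; bystander. Origin under its centre

How it is judged (in metres and radians):
On the way, in this order (a step that is already met when the one before it is completed fails the run):
1. the green key is pressed with over 6 N while the pan is empty (contact force between the fingers and key_zero above 6 N and horizontal distance between each of specimen_a, specimen_b, specimen_c, specimen_d, specimen_e and pan above 0.1 m), for 0.15 s.
2. every solid specimen (its weight on its support over 3.3 N) is on the pan and every hollow one in the wooden tray, released (linear speed of each of specimen_a, specimen_b, specimen_c, specimen_d, specimen_e below 0.03 m/s and contact force between the fingers and specimen_a below 0.2 N and ((x of specimen_a in the frame of pan between -0.075 and 0.075 m and y of specimen_a in the frame of pan between -0.09 and 0.09 m and z of specimen_a in the frame of pan between 0.012 and 0.036 m and contact force between specimen_a and balance above 3.3 N) or (x of specimen_a in the frame of wood_tray between -0.065 and 0.065 m and y of specimen_a in the frame of wood_tray between -0.095 and 0.095 m and z of specimen_a in the frame of wood_tray between 0.014 and 0.04 m and contact force between specimen_a and wood_tray below 2.7 N)) and contact force between the fingers and specimen_b below 0.2 N and ((x of specimen_b in the frame of pan between -0.075 and 0.075 m and y of specimen_b in the frame of pan between -0.09 and 0.09 m and z of specimen_b in the frame of pan between 0.012 and 0.036 m and contact force between specimen_b and balance above 3.3 N) or (x of specimen_b in the frame of wood_tray between -0.065 and 0.065 m and y of specimen_b in the frame of wood_tray between -0.095 and 0.095 m and z of specimen_b in the frame of wood_tray between 0.014 and 0.04 m and contact force between specimen_b and wood_tray below 2.7 N)) and contact force between the fingers and specimen_c below 0.2 N and ((x of specimen_c in the frame of pan between -0.075 and 0.075 m and y of specimen_c in the frame of pan between -0.09 and 0.09 m and z of specimen_c in the frame of pan between 0.012 and 0.036 m and contact force between specimen_c and balance above 3.3 N) or (x of specimen_c in the frame of wood_tray between -0.065 and 0.065 m and y of specimen_c in the frame of wood_tray between -0.095 and 0.095 m and z of specimen_c in the frame of wood_tray between 0.014 and 0.04 m and contact force between specimen_c and wood_tray below 2.7 N)) and contact force between the fingers and specimen_d below 0.2 N and ((x of specimen_d in the frame of pan between -0.075 and 0.075 m and y of specimen_d in the frame of pan between -0.09 and 0.09 m and z of specimen_d in the frame of pan between 0.012 and 0.036 m and contact force between specimen_d and balance above 3.3 N) or (x of specimen_d in the frame of wood_tray between -0.065 and 0.065 m and y of specimen_d in the frame of wood_tray between -0.095 and 0.095 m and z of specimen_d in the frame of wood_tray between 0.014 and 0.04 m and contact force between specimen_d and wood_tray below 2.7 N)) and contact force between the fingers and specimen_e below 0.2 N and ((x of specimen_e in the frame of pan between -0.075 and 0.075 m and y of specimen_e in the frame of pan between -0.09 and 0.09 m and z of specimen_e in the frame of pan between 0.012 and 0.036 m and contact force between specimen_e and balance above 3.3 N) or (x of specimen_e in the frame of wood_tray between -0.065 and 0.065 m and y of specimen_e in the frame of wood_tray between -0.095 and 0.095 m and z of specimen_e in the frame of wood_tray between 0.014 and 0.04 m and contact force between specimen_e and wood_tray below 2.7 N))), for 0.3 s.
3. the blue key is pressed with over 6 N while they are so sorted (all of step 2 and contact force between the fingers and key_record above 6 N), for 0.15 s.
4. every solid specimen is in the blue tray and every hollow one in the wooden tray, released (linear speed of each of specimen_a, specimen_b, specimen_c, specimen_d, specimen_e below 0.03 m/s and contact force between the fingers and specimen_a below 0.2 N and ((x of specimen_a in the frame of blue_tray between -0.065 and 0.065 m and y of specimen_a in the frame of blue_tray between -0.095 and 0.095 m and z of specimen_a in the frame of blue_tray between 0.014 and 0.04 m and contact force between specimen_a and blue_tray above 3.3 N) or (x of specimen_a in the frame of wood_tray between -0.065 and 0.065 m and y of specimen_a in the frame of wood_tray between -0.095 and 0.095 m and z of specimen_a in the frame of wood_tray between 0.014 and 0.04 m and contact force between specimen_a and wood_tray below 2.7 N)) and contact force between the fingers and specimen_b below 0.2 N and ((x of specimen_b in the frame of blue_tray between -0.065 and 0.065 m and y of specimen_b in the frame of blue_tray between -0.095 and 0.095 m and z of specimen_b in the frame of blue_tray between 0.014 and 0.04 m and contact force between specimen_b and blue_tray above 3.3 N) or (x of specimen_b in the frame of wood_tray between -0.065 and 0.065 m and y of specimen_b in the frame of wood_tray between -0.095 and 0.095 m and z of specimen_b in the frame of wood_tray between 0.014 and 0.04 m and contact force between specimen_b and wood_tray below 2.7 N)) and contact force between the fingers and specimen_c below 0.2 N and ((x of specimen_c in the frame of blue_tray between -0.065 and 0.065 m and y of specimen_c in the frame of blue_tray between -0.095 and 0.095 m and z of specimen_c in the frame of blue_tray between 0.014 and 0.04 m and contact force between specimen_c and blue_tray above 3.3 N) or (x of specimen_c in the frame of wood_tray between -0.065 and 0.065 m and y of specimen_c in the frame of wood_tray between -0.095 and 0.095 m and z of specimen_c in the frame of wood_tray between 0.014 and 0.04 m and contact force between specimen_c and wood_tray below 2.7 N)) and contact force between the fingers and specimen_d below 0.2 N and ((x of specimen_d in the frame of blue_tray between -0.065 and 0.065 m and y of specimen_d in the frame of blue_tray between -0.095 and 0.095 m and z of specimen_d in the frame of blue_tray between 0.014 and 0.04 m and contact force between specimen_d and blue_tray above 3.3 N) or (x of specimen_d in the frame of wood_tray between -0.065 and 0.065 m and y of specimen_d in the frame of wood_tray between -0.095 and 0.095 m and z of specimen_d in the frame of wood_tray between 0.014 and 0.04 m and contact force between specimen_d and wood_tray below 2.7 N)) and contact force between the fingers and specimen_e below 0.2 N and ((x of specimen_e in the frame of blue_tray between -0.065 and 0.065 m and y of specimen_e in the frame of blue_tray between -0.095 and 0.095 m and z of specimen_e in the frame of blue_tray between 0.014 and 0.04 m and contact force between specimen_e and blue_tray above 3.3 N) or (x of specimen_e in the frame of wood_tray between -0.065 and 0.065 m and y of specimen_e in the frame of wood_tray between -0.095 and 0.095 m and z of specimen_e in the frame of wood_tray between 0.014 and 0.04 m and contact force between specimen_e and wood_tray below 2.7 N))), for 0.3 s.
5. the red key is pressed with over 6 N while the pan is empty (all of step 4 and contact force between the fingers and key_standby above 6 N and horizontal distance between each of specimen_a, specimen_b, specimen_c, specimen_d, specimen_e and pan above 0.1 m), for 0.15 s.
At the end, for the whole second after the job is handed in: every solid specimen lies or stands on the floor of the blue tray and every hollow one on the floor of the wooden tray (centre within the walls, not stacked), released and at rest (under 0.03 m/s); the pan is empty (all of step 4); the robot touches nothing.
It fails at once if a key is pressed with more than 50 N (contact force between anything else and key_zero above 50 N or contact force between anything else and key_record above 50 N or contact force between anything else and key_standby above 50 N).
It fails at once if the green or red key is pressed while a specimen is on the pan ((contact force between the fingers and key_zero above 4 N or contact force between the fingers and key_standby above 4 N) and horizontal distance between any of specimen_a, specimen_b, specimen_c, specimen_d, specimen_e and pan below 0.06 m).
It fails at once if the wire spool, bar magnet or stopwatch is shifted by more than 40 mm (distance of any of wire_spool, bar_magnet, stopwatch from where it was at the start of the episode above 0.04 m).
Of specimen_a, specimen_b, specimen_c, specimen_d, specimen_e only 3 to 4 are there at a start; the rules pass over those that are not, and their reading is None.
At some moment in a run one of specimen_a, specimen_b, specimen_c, specimen_d, specimen_e may be knocked a few centimetres aside while the robot is not near it.
Once in a run the grip may slacken for a moment while it holds something.
It also fails if it takes over 210 s, if anything falls off the work surface, if the arm or the gripper's body presses on something with over 40 N, if the wrist force passes 120 N, or if a joint passes its speed limit or range.

## Working session

There is one attempt and no reset: what is moved stays moved. The work goes in short steps, Python scripts to look and compute and a tool call to move; the robot and the scene stay as the last step left them, time stands still between calls to the robot, and variables do not carry over. Pictures are saved under pics/ and viewed, about 12 in all and at most 16, crops included, and the job is handed in when it is done.

Besides the shell and the picture viewer there is one more tool, called as name(argument=value, ...) on one line, values as JSON. jog_arm: Moves the arm, as the interface text tells. Its arguments: {"type":"object","properties":{"plan":{"type":"array"}},"required":["plan"]}

```bash
mkdir -p pics; ls
cat > h.py <<'E'
import numpy as np, cv2
from scipy.spatial.transform import Rotation as R
from station import ctrl, vision, close_job
def cam(n):
    m=vision.camera_model(n); p,d=vision.camera(n); return m,p,d
def Rm(m):
    a=np.array(m["attitude"],float)
    return a if a.shape==(3,3) else R.from_quat(a).as_matrix()
def ray(m,uv):
    K=np.array(m["mtx"],float);D=np.array(m["dist_coeffs"],float)
    q=cv2.undistortPoints(np.array(uv,float).reshape(-1,1,2),K,D).reshape(-1,2)
    return np.c_[q,np.ones(len(q))]@Rm(m).T
def at_z(m,uv,z):
    r=ray(m,uv);e=np.array(m["eye"],float)
    return e+r*((z-e[2])/r[:,2:3])
E
python3 - <<'E'
from h import *
s=ctrl.observe();print(s)
for n in("top","side"):
    m,p,d=cam(n);print(n,m);cv2.imwrite(f"pics/{n}0.png",p)
    Z=dict(specimen_a=44,key_zero=47,key_record=47,key_standby=47,pan=65,wood_tray=0,blue_tray=0,balance=0,wire_spool=36,bar_magnet=12,stopwatch=12)
    for t,z in Z.items():
        if n=="side" and t not in("specimen_a",):continue
        zz=22 if t=="specimen_a" else (0 if z in(36,12) else z)
        for r in vision.mark_of(n,t):
            if r["conf"]>.25: print(t,round(r["conf"],2),np.round(r["position"]),at_z(m,[r["position"]],zz)[0].round(1))
E
```

```text
pics
{'time_s': 0.0, 'joints': array([-1.33781304,  0.57649704,  0.02482051,  1.43792201, -0.01500864,
        1.12900866, -0.05648358]), 'qd': array([-0.00091962, -0.00125399, -0.00169831,  0.00100708,  0.00017689,
       -0.00085279,  0.00043337]), 'effort': array([ 6.67289191e-05, -7.65763092e+01,  2.25054413e+00, -2.85961872e+01,
        1.53361203e-02,  1.28666256e-02, -2.86751742e-05]), 'tcp_pos': array([210.1053765 , 640.97995722, 230.46076285]), 'tcp_rot': array([ 8.09767721e-01,  5.86749994e-01, -6.48978737e-04,  5.10224712e-04]), 'wrist_force': array([-0.01981489,  1.01148995,  0.26397717]), 'wrist_torque': array([ 0.04255449, -0.01357659,  0.05927979]), 'width': 85.5843861064971}
top {'mtx': array([[487.5710293 ,   0.        , 314.43506042],
       [  0.        , 487.5710293 , 194.36636297],
       [  0.        ,   0.        ,   1.        ]]), 'dist_coeffs': array([-0.00953599,  0.        ,  0.        ,  0.        ,  0.        ]), 'eye': array([ 404.16470506,   65.74932827, 1307.0327019 ]), 'attitude': array([-0.69770836,  0.71507105, -0.02881723,  0.03234195])}
specimen_a
[... 581 characters left out ...]
.] [392.5 -88.    0. ]
bar_magnet 0.72 [324. 251.] [366.1  50.4   0. ]
stopwatch 0.69 [275. 253.] [363.9 179.5   0. ]
side {'mtx': array([[362.36108563,   0.        , 312.35707165],
       [  0.        , 362.36108563, 202.62332381],
       [  0.        ,   0.        ,   1.        ]]), 'dist_coeffs': array([-0.05641218,  0.        ,  0.        ,  0.        ,  0.        ]), 'eye': array([ 185.46108818, -323.28284207,  635.73282344]), 'attitude': array([ 0.86886873, -0.3350502 ,  0.12990719, -0.34048878])}
specimen_a 0.87 [215. 196.] [408.8 269.8  22. ]
specimen_a 0.85 [222. 146.] [523.8 417.8  22. ]
specimen_a 0.76 [269. 146.] [618.6 331.2  22. ]
specimen_a 0.63 [248. 168.] [523.2 295.3  22. ]
```

View pics/top0.png

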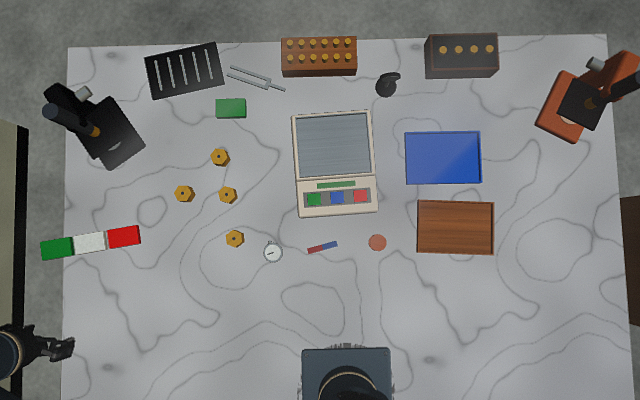

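View pics/side0.png

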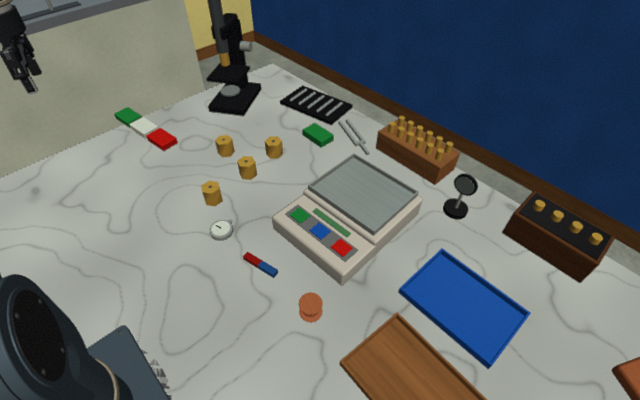

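Top view: four brass hexagons at (184,194), (220,157), (228,195), (235,239); keys green (314,199), blue (337,197), red (361,196); the pan is empty; blue tray at (443,157), wooden tray at (455,228). The side view agrees. I'll refine these by colour and depth.

```bash
cat >> h.py <<'E'
def cloud(m,d):
    v,u=np.mgrid[0:d.shape[0],0:d.shape[1]]
    r=ray(m,np.c_[u.ravel(),v.ravel()])
    P=np.array(m["eye"])+r*d.reshape(-1,1)
    P[d.ravel()==0]=np.nan
    return P.reshape(*d.shape,3)
def brass(p):
    h=cv2.cvtColor(p,cv2.COLOR_BGR2HSV)
    return cv2.inRange(h,(12,110,70),(28,255,255))
def blobs(mask,amin):
    n,l,s,c=cv2.connectedComponentsWithStats(mask)
    return [(l==i,s[i],c[i]) for i in range(1,n) if s[i][4]>=amin]
def hexes(m,p,d,amin=60):
    P=cloud(m,d);out=[]
    msk=brass(p)
    Z=np.nan_to_num(P[...,2],nan=-99)
    for b,s,c in blobs(msk,amin):
        z=np.percentile(Z[b],85)
        top=b&(abs(Z-z)<5)
        cnt=max(cv2.findContours(top.astype(np.uint8),0,2)[0],key=cv2.contourArea).reshape(-1,2)
        w=at_z(m,cnt,z)[:,:2].astype(np.float32)
        hull=cv2.convexHull(w*10).reshape(-1,2)/10
        best=min((np.ptp(hull@[np.cos(a),np.sin(a)])+0*a+np.ptp(hull@[np.cos(a+np.pi/3),np.sin(a+np.pi/3)])+np.ptp(hull@[np.cos(a-np.pi/3),np.sin(a-np.pi/3)]),a) for a in np.deg2rad(np.arange(-30,30,1)))
        M=cv2.moments(hull.astype(np.float32))
        if M["m00"]>0: out.append((M["m10"]/M["m00"],M["m01"]/M["m00"],z,np.rad2deg(best[1]),best[0]/3,c))
    return out
def go(x,y,z,yaw,n=None):
    """rows needed from present pose to tool-down pose with jaw axis at yaw (deg)"""
    s=ctrl.observe();T=R.from_quat(s["tcp_rot"])
    c,q=np.cos(np.deg2rad(yaw)),np.sin(np.deg2rad(yaw))
    G=R.from_matrix(np.array([[c,q,0],[q,-c,0],[0,0,-1]]))
    rv=(T.inv()*G).as_rotvec()
    d=T.inv().apply(np.array([x,y,z])-s["tcp_pos"])
    k=max(np.abs(d).max()/25,np.abs(rv).max()/.12)
    print("t",s["time_s"],"tcp",s["tcp_pos"].round(1),"F",s["wrist_force"].round(2),"w",round(s["width"],1),"| lin units",(d/25).round(2),"rot units",(rv/.12).round(2),"rows>=",round(k,2))
    n=n or int(np.ceil(k)) or 1
    print("  n",n,"per row lin",(d/25/n).round(3),"rot",(rv/.12/n).round(3))
E
python3 - <<'E'
from h import *
m,p,d=cam("top")
for h in hexes(m,p,d): 
    if h[1]<500 and h[0]<680:print(np.round(h[:5],1),h[5].round())
h=cv2.cvtColor(p,cv2.COLOR_BGR2HSV);P=cloud(m,d)
for n,lo,hi in(("g",(40,90,40),(80,255,255)),("b",(100,120,60),(125,255,255)),("r",(0,130,100),(8,255,255)),("r2",(172,130,100),(180,255,255)),("w",(8,80,60),(20,255,180))):
    for b,s,c in blobs(cv2.inRange(h,lo,hi),60):
        if 290<c[0]<520 and 100<c[1]<270:
            z=np.nanmedian(P[b][:,2]);cn=cv2.findContours(b.astype(np.uint8),0,2)[0][0]
            r=cv2.minAreaRect(at_z(m,cn.reshape(-1,2),z)[:,:2].astype(np.float32))
            print(n,s[4],c.round(),"z",z.round(1),np.round(r[0],1),np.round(r[1],1),round(r[2],1))
b=P[115:210,295:375]
E
```

```text
[619.9 319.   46.7  -8.   39.7] [220. 157.]
[525.9 414.   46.6  -1.   39. ] [184. 193.]
[519.7 299.8  47.  -16.   39.5] [227. 194.]
[ 410.6 -301.7    7.7   -5.   175.8] [457. 232.]
[405.1 282.   46.9 -23.   39.2] [235. 238.]
g 96 [328. 184.] z 47.5 [538.4  29.7] [11.  68.3] 3.0
g 148 [314. 199.] z 50.1 [501.8  73. ] [29.5 33.1] 3.4
b 3725 [443. 158.] z 4.9 [ 610.2 -279.3] [201.9 141.5] 89.9
b 144 [337. 197.] z 49.5 [503.8  13.8] [33.6 28.5] 88.6
r 136 [360. 195.] z 49.5 [507.5 -47.1] [31.2 28.6] 88.6
w 3968 [455. 227.] z 5.0 [ 421.1 -302.3] [200.2 141.8] 86.8
w 135 [378. 243.] z 36.4 [386.5 -88.4] [41.5 41.3] 88.1
```

```bash
python3 -c "
from h import *
go(502,73,120,93)"
```

```text
t 0.75 tcp [210.3 641.4 231.3] F [-0.31  0.38  0.56] w 85.3 | lin units [-17.97  18.17   4.45] rot units [-0.   -0.   -3.08] rows>= 18.17
  n 19 per row lin [-0.946  0.956  0.234] rot [-0.    -0.    -0.162]
```

jog_arm(plan=[{"hand":1,"linear":[-0.95,0.95,0],"delta_rot":[0,0,0]},{"hand":1,"linear":[-0.95,0.95,0],"delta_rot":[0,0,0]},{"hand":1,"linear":[-0.95,0.95,0],"delta_rot":[0,0,0]},{"hand":1,"linear":[-0.95,0.95,0],"delta_rot":[0,0,0]},{"hand":1,"linear":[-0.95,0.95,0],"delta_rot":[0,0,0]},{"hand":1,"linear":[-0.95,0.95,0],"delta_rot":[0,0,0]},{"hand":1,"linear":[-0.95,0.95,0],"delta_rot":[0,0,0]},{"hand":1,"linear":[-0.95,0.95,0],"delta_rot":[0,0,0]}])

```text
time_s: 1.55
tcp_pos: [332.2, 398.2, 230.1]
tcp_rot: [0.807, 0.59, 0.001, -0.002]
wrist_force: [0.2, 0.1, -0.3]
width: 0.1
```

jog_arm(plan=[{"hand":1,"linear":[-0.95,0.95,0],"delta_rot":[0,0,0]},{"hand":1,"linear":[-0.95,0.95,0],"delta_rot":[0,0,0]},{"hand":1,"linear":[-0.95,0.95,0],"delta_rot":[0,0,0]},{"hand":1,"linear":[-0.95,0.95,0],"delta_rot":[0,0,0]},{"hand":1,"linear":[-0.95,0.95,0],"delta_rot":[0,0,0]},{"hand":1,"linear":[-0.95,0.95,0],"delta_rot":[0,0,0]},{"hand":1,"linear":[-0.95,0.95,0],"delta_rot":[0,0,0]},{"hand":1,"linear":[-0.95,0.95,0],"delta_rot":[0,0,0]}])

```text
time_s: 2.35
tcp_pos: [460.2, 149.4, 231.2]
tcp_rot: [0.807, 0.59, 0.003, -0.002]
wrist_force: [0.6, -0.0, 0.2]
width: -0.3
```

```bash
python3 -c "
from h import *
go(502,73,120,93)"
```

```text
t 2.35 tcp [460.2 149.4 231.2] F [ 0.61 -0.02  0.23] w -0.3 | lin units [-2.44  2.51  4.43] rot units [ 0.02 -0.06 -3.  ] rows>= 4.43
  n 5 per row lin [-0.488  0.503  0.886] rot [ 0.004 -0.013 -0.6  ]
```

jog_arm(plan=[{"hand":1,"linear":[-0.82,0.85,0.4],"delta_rot":[0,0,0]},{"hand":1,"linear":[-0.82,0.85,0.4],"delta_rot":[0,0,0]},{"hand":1,"linear":[-0.82,0.85,0.4],"delta_rot":[0,0,0]},{"hand":1,"linear":[0,0,0.8],"delta_rot":[0,0,-0.8]},{"hand":1,"linear":[0,0,0.8],"delta_rot":[0,0,-0.8]},{"hand":1,"linear":[0,0,0.8],"delta_rot":[0,0,-0.8]},{"hand":1,"linear":[0,0,0.8],"delta_rot":[0,0,-0.6]},{"hand":1,"linear":[0,0,0],"delta_rot":[0,0,0]}])

```text
time_s: 3.15
tcp_pos: [509.1, 62.3, 119.7]
tcp_rot: [0.687, 0.727, 0.007, 0.002]
wrist_force: [-0.2, 0.5, -0.6]
width: 0.1
```

Run:
```python
from h import *
s=ctrl.observe()
m,p,d=cam("wrist");cv2.imwrite("pics/w1.png",p)
h=cv2.cvtColor(p,cv2.COLOR_BGR2HSV);P=cloud(m,d)
print(m["eye"],Rm(m).round(2))
for n,lo,hi in(("g",(40,90,40),(80,255,255)),("b",(100,120,60),(125,255,255)),("r",(0,130,100),(8,255,255))):
    for b,ss,c in blobs(cv2.inRange(h,lo,hi),200):
            z=np.nanmedian(P[b][:,2]);cn=cv2.findContours(b.astype(np.uint8),0,2)[0][0]
            r=cv2.minAreaRect(at_z(m,cn.reshape(-1,2),49)[:,:2].astype(np.float32))
            print(n,ss,c.round(),"z",z.round(1),np.round(r[0],1),np.round(r[1],1),round(r[2],1))
go(502,73,60,93)
```

```text
[428.04407122  57.22525924 260.96749558] [[-0.06  0.95  0.32]
 [ 1.    0.05  0.02]
 [ 0.01  0.32 -0.95]]
g [ 316  190   50   41 2021] [340. 210.] z 48.6 [503.6  72.8] [28.8 33.2] 3.0
g [ 188  246  137   18 1972] [251. 254.] z 46.7 [540.  15.] [12.9 97.1] 2.3
b [ 264    8   61   34 1322] [294.  24.] z 11.6 [390.9  38.1] [12.4 33.2] 14.0
b [ 226  189   52   42 2072] [252. 209.] z 48.6 [506.5  13.1] [29.6 33.7] 3.0
b [   0  222   72  135 6401] [ 27. 290.] z 4.0 [ 587.2 -180.2] [ 69.6 122.2] 89.5
r [  64    0   61   54 2736] [95. 24.] z 35.7 [395.4 -81.7] [38.6 29.9] 89.4
r [118   2  31  53 411] [140.  31.] z 4.6 [398.2 -55.3] [14.6 30.5] 64.6
r [ 139  190   53   41 1914] [165. 210.] z 48.7 [510.2 -47. ] [29.3 33.2] 2.9
t 3.2 tcp [509.8  62.4 120.9] F [ 0.75 -0.7   0.7 ] w 0.2 | lin units [ 0.42 -0.32  2.43] rot units [ 0.11 -0.06  0.01] rows>= 2.43
  n 3 per row lin [ 0.141 -0.108  0.811] rot [ 0.038 -0.019  0.003]
```

View pics/w1.png

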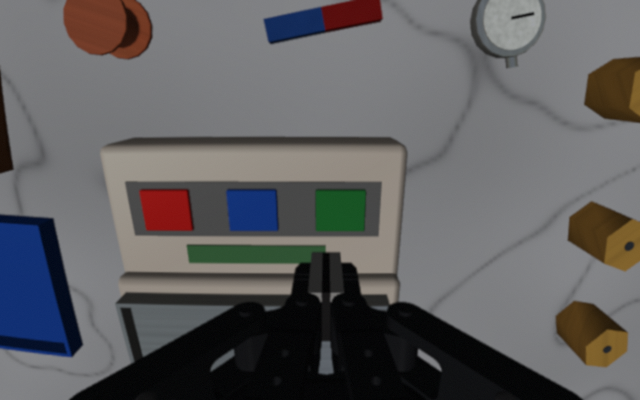

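Wrist view: keys green at (340,210), blue (252,210), red (165,210), seen from the front and well localised. The fingertips are now about to go over green.

jog_arm(plan=[{"hand":1,"linear":[0.2,-0.12,0.7],"delta_rot":[0.06,-0.03,0]},{"hand":1,"linear":[0.22,-0.12,0.7],"delta_rot":[0.05,-0.03,0]},{"hand":1,"linear":[0,0,0.7],"delta_rot":[0,0,0]},{"hand":1,"linear":[0,0,0.35],"delta_rot":[0,0,0]},{"hand":1,"linear":[0,0,0],"delta_rot":[0,0,0]}])

```text
time_s: 3.7
tcp_pos: [508.0, 73.9, 63.9]
tcp_rot: [0.692, 0.722, 0.004, 0.003]
wrist_force: [-0.4, 0.9, 0.4]
width: -0.4
```

```bash
python3 -c "
from h import *
go(503.6,72.8,49,93)"
```

```text
t 3.7 tcp [508.   73.9  63.9] F [-0.36  0.87  0.39] w -0.4 | lin units [-0.04 -0.19  0.59] rot units [ 0.08 -0.   -0.09] rows>= 0.59
  n 1 per row lin [-0.038 -0.185  0.594] rot [ 0.081 -0.004 -0.087]
```

jog_arm(plan=[{"hand":1,"linear":[0,-0.18,0.2],"delta_rot":[0.05,0,0]},{"hand":1,"linear":[0,0,0.2],"delta_rot":[0,0,0]},{"hand":1,"linear":[0,0,0.08],"delta_rot":[0,0,0]},{"hand":1,"linear":[0,0,0.05],"delta_rot":[0,0,0]},{"hand":1,"linear":[0,0,0.05],"delta_rot":[0,0,0]}])

```text
time_s: 4.2
tcp_pos: [505.1, 73.7, 51.3]
tcp_rot: [0.693, 0.721, 0.003, 0.002]
wrist_force: [-0.5, 0.9, -0.4]
width: 0.1
```

jog_arm(plan=[{"hand":1,"linear":[0,0,0.06],"delta_rot":[0,0,0]},{"hand":1,"linear":[0,0,0.06],"delta_rot":[0,0,0]},{"hand":1,"linear":[0,0,0.06],"delta_rot":[0,0,0]}])

```text
time_s: 4.5
tcp_pos: [505.4, 73.7, 47.8]
tcp_rot: [0.693, 0.721, 0.004, 0.002]
wrist_force: [-8.6, -0.7, 39.0]
width: 0.0
```

jog_arm(plan=[{"hand":1,"linear":[0,0,-0.01],"delta_rot":[0,0,0]}])

```text
time_s: 4.6
tcp_pos: [505.3, 73.7, 48.6]
tcp_rot: [0.693, 0.721, 0.004, 0.002]
wrist_force: [-2.0, -0.7, 5.2]
width: -0.1
```

jog_arm(plan=[{"hand":1,"linear":[0,0,0.015],"delta_rot":[0,0,0]}])

```text
time_s: 4.7
tcp_pos: [505.3, 73.7, 48.7]
tcp_rot: [0.693, 0.721, 0.004, 0.003]
wrist_force: [-2.1, -0.2, 4.6]
width: 0.0
```

jog_arm(plan=[{"hand":1,"linear":[0,0,0.015],"delta_rot":[0,0,0]}])

```text
time_s: 4.8
tcp_pos: [505.3, 73.7, 48.7]
tcp_rot: [0.693, 0.721, 0.004, 0.003]
wrist_force: [-1.1, 0.4, 5.0]
width: 0.3
```

jog_arm(plan=[{"hand":1,"linear":[0,0,0.015],"delta_rot":[0,0,0]}])

```text
time_s: 4.9
tcp_pos: [505.4, 73.7, 48.6]
tcp_rot: [0.693, 0.721, 0.004, 0.003]
wrist_force: [-1.3, -0.7, 5.5]
width: -0.1
```

jog_arm(plan=[{"hand":1,"linear":[0,0,0.03],"delta_rot":[0,0,0]}])

```text
time_s: 5.0
tcp_pos: [505.3, 73.7, 48.2]
tcp_rot: [0.693, 0.721, 0.004, 0.003]
wrist_force: [-2.3, -0.1, 7.8]
width: 0.0
```

jog_arm(plan=[{"hand":1,"linear":[0,0,0.03],"delta_rot":[0,0,0]}])

```text
time_s: 5.1
tcp_pos: [505.3, 73.7, 48.0]
tcp_rot: [0.693, 0.721, 0.004, 0.003]
wrist_force: [-3.9, -0.3, 17.8]
width: 0.4
```

jog_arm(plan=[{"hand":1,"linear":[0,0,0.03],"delta_rot":[0,0,0]}])

```text
time_s: 5.2
tcp_pos: [505.4, 73.7, 48.0]
tcp_rot: [0.693, 0.721, 0.005, 0.003]
wrist_force: [-3.6, -0.3, 16.5]
width: 0.2
```

jog_arm(plan=[{"hand":1,"linear":[0,0,0.03],"delta_rot":[0,0,0]}])

```text
time_s: 5.3
tcp_pos: [505.4, 73.7, 48.1]
tcp_rot: [0.693, 0.721, 0.005, 0.003]
wrist_force: [-4.3, -0.5, 14.4]
width: 0.2
```

The green key was held at 8–18 N for about 0.3 s. Next I lift and go over the nearest hexagons.

jog_arm(plan=[{"hand":1,"linear":[0,0,-1],"delta_rot":[0,0,0]},{"hand":1,"linear":[0.3,0,-1],"delta_rot":[0,0,0]},{"hand":-1,"linear":[1,0,-1],"delta_rot":[0,0,0]},{"hand":-1,"linear":[1,0,-1],"delta_rot":[0,0,0]},{"hand":-1,"linear":[1,0,0],"delta_rot":[0,0,0]},{"hand":-1,"linear":[1,0,0],"delta_rot":[0,0,0]},{"hand":-1,"linear":[1,0,0],"delta_rot":[0,0,0]},{"hand":-1,"linear":[1,0,0],"delta_rot":[0,0,0]}])

```text
time_s: 6.1
tcp_pos: [499.2, 231.8, 153.1]
tcp_rot: [0.697, 0.717, 0.005, 0.004]
wrist_force: [-0.6, 0.4, 0.3]
width: 84.8
```

jog_arm(plan=[{"hand":-1,"linear":[1,0,0],"delta_rot":[0,0,0]},{"hand":-1,"linear":[0.8,0,0],"delta_rot":[0,0,0]},{"hand":-1,"linear":[0,0,0],"delta_rot":[0,0,0]}])

```text
time_s: 6.4
tcp_pos: [496.6, 283.1, 152.9]
tcp_rot: [0.695, 0.719, 0.006, 0.003]
wrist_force: [0.5, -0.2, 0.2]
width: 85.3
```

Run:
```python
from h import *
m,p,d=cam("wrist");cv2.imwrite("pics/w2.png",p)
for h in hexes(m,p,d,300): print(np.round(h[:5],1),h[5].round())
go(519.7,299.8,130,104)
```

```text
[408.  282.2  44.4 -24.   39. ] [328.  81.]
[522.  299.9  44.2 -17.   39.8] [343. 228.]
[528.3 413.4  44.2  -3.   40.9] [473. 237.]
[622.1 319.2  44.3  -9.   40.3] [357. 326.]
t 6.45 tcp [496.8 281.2 152.8] F [ 0.22 -1.26  0.03] w 85.3 | lin units [0.71 0.93 0.92] rot units [ 0.1  -0.01 -1.76] rows>= 1.76
  n 2 per row lin [0.356 0.465 0.462] rot [ 0.051 -0.007 -0.879]
```

View pics/w2.png

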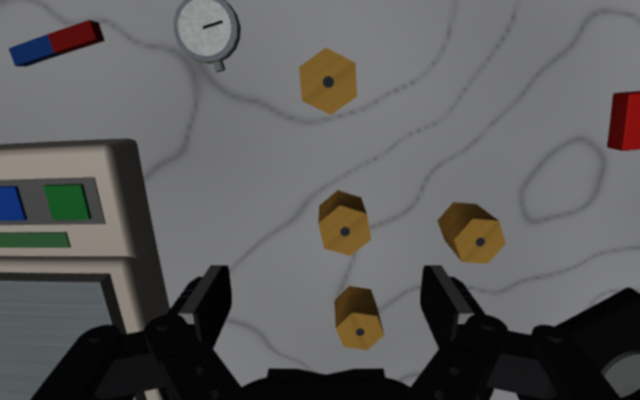

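Wrist view: four hexagons with top dots at (328,81), (345,231), (480,242), (360,331); the estimates match the top camera. I pick the one at (522,300) first.

jog_arm(plan=[{"hand":-1,"linear":[0,0,0.3],"delta_rot":[0.1,0,-0.85]},{"hand":-1,"linear":[0,0,0.3],"delta_rot":[0,0,-0.85]},{"hand":-1,"linear":[0.25,0.57,0.5],"delta_rot":[0,0,0]},{"hand":-1,"linear":[0.25,0.57,0.5],"delta_rot":[0,0,0]},{"hand":-1,"linear":[0,0,0.5],"delta_rot":[0,0,0]},{"hand":-1,"linear":[0,0,0],"delta_rot":[0,0,0]}])

```text
time_s: 7.05
tcp_pos: [523.0, 292.0, 98.3]
tcp_rot: [0.618, 0.786, -0.001, 0.0]
wrist_force: [0.3, -0.5, 1.0]
width: 85.3
```

```bash
python3 -c "
from h import *
go(522,300,6,103)"
```

```text
t 7.05 tcp [523.  292.   98.3] F [ 0.31 -0.48  1.01] w 85.3 | lin units [0.33 0.04 3.69] rot units [-0.01  0.02  0.1 ] rows>= 3.69
  n 4 per row lin [0.082 0.011 0.922] rot [-0.003  0.005  0.025]
```

jog_arm(plan=[{"hand":-1,"linear":[0.2,0.02,0.9],"delta_rot":[0,0,0.1]},{"hand":-1,"linear":[0.13,0.02,0.9],"delta_rot":[0,0,0]},{"hand":-1,"linear":[0,0,0.9],"delta_rot":[0,0,0]},{"hand":-1,"linear":[0,0,0.9],"delta_rot":[0,0,0]},{"hand":1,"linear":[0,0,0],"delta_rot":[0,0,0]},{"hand":1,"linear":[0,0,0],"delta_rot":[0,0,0]},{"hand":1,"linear":[0,0,0],"delta_rot":[0,0,0]},{"hand":1,"linear":[0,0,0],"delta_rot":[0,0,0]}])

```text
time_s: 7.85
tcp_pos: [522.3, 294.4, 11.5]
tcp_rot: [0.625, 0.781, -0.0, 0.002]
wrist_force: [-0.8, -0.0, -0.9]
width: 39.1
```

jog_arm(plan=[{"hand":1,"linear":[0,0,-0.8],"delta_rot":[0,0,0]},{"hand":1,"linear":[0,0,-1],"delta_rot":[0,0,0]},{"hand":1,"linear":[0,0,-1],"delta_rot":[0,0,0]},{"hand":1,"linear":[0,0,-1],"delta_rot":[0,0,0]},{"hand":1,"linear":[0,0,-0.6],"delta_rot":[0,0,0]},{"hand":1,"linear":[0,0,0],"delta_rot":[0,0,0]},{"hand":1,"linear":[0,0,0],"delta_rot":[0,0,0]}])

```text
time_s: 8.55
tcp_pos: [522.6, 294.1, 131.1]
tcp_rot: [0.625, 0.78, 0.002, 0.003]
wrist_force: [-0.2, -0.5, -0.7]
width: 39.1
```

```bash
python3 -c "
from h import *
go(421,-301,130,90)
m,p,d=cam('top')
for t,z in (('pan',65),('balance',0),('wood_tray',0),('blue_tray',0)):
  print(t,[(r['conf'],at_z(m,[r['position']],z)[0].round(1)) for r in vision.mark_of('top',t)][:2])
go(421,-301,130,90)
P=cloud(m,d)
# pan interior
h=cv2.cvtColor(p,cv2.COLOR_BGR2HSV)
print(P[125,335],P[160,335],P[112:116,335,2])
"
```

```text
t 8.55 tcp [522.6 294.1 131.1] F [-0.18 -0.5  -0.68] w 39.1 | lin units [-22.34  -9.16   0.03] rot units [0.07 0.01 1.83] rows>= 22.34
  n 23 per row lin [-0.971 -0.398  0.001] rot [0.003 0.001 0.08 ]
pan [(0.94, array([633.9,  23.9,  65. ]))]
balance [(0.77, array([592.1,  14.5,   0. ]))]
wood_tray [(0.63, array([513. ,  10.3,   0. ])), (0.56, array([ 420. , -299.9,    0. ]))]
blue_tray [(0.66, array([ 602.3, -275.5,    0. ]))]
t 8.8 tcp [522.1 293.9 129.7] F [ 0.01  0.13 -1.02] w 39.3 | lin units [-2.234e+01 -9.140e+00  1.000e-02] rot units [0.05 0.02 1.83] rows>= 22.34
  n 23 per row lin [-0.971 -0.397  0.001] rot [0.002 0.001 0.08 ]
[691.09185464  12.98090274  63.88546311] [598.62097262  15.7819353   69.64527807] [57.05507206 56.38504425 74.53127611 71.98747105]
```

Width held 39 mm, force only about −0.7 to −1 N: hollow. It goes to the wooden tray.

jog_arm(plan=[{"hand":1,"linear":[-0.97,-0.4,0],"delta_rot":[0,0,0]},{"hand":1,"linear":[-0.97,-0.4,0],"delta_rot":[0,0,0]},{"hand":1,"linear":[-0.97,-0.4,0],"delta_rot":[0,0,0]},{"hand":1,"linear":[-0.97,-0.4,0],"delta_rot":[0,0,0]},{"hand":1,"linear":[-0.97,-0.4,0],"delta_rot":[0,0,0]},{"hand":1,"linear":[-0.97,-0.4,0],"delta_rot":[0,0,0]},{"hand":1,"linear":[-0.97,-0.4,0],"delta_rot":[0,0,0]},{"hand":1,"linear":[-0.97,-0.4,0],"delta_rot":[0,0,0]}])

```text
time_s: 9.6
tcp_pos: [483.2, 84.1, 124.0]
tcp_rot: [0.622, 0.783, -0.002, 0.0]
wrist_force: [0.0, -0.4, -1.2]
width: 38.6
```

jog_arm(plan=[{"hand":1,"linear":[-0.97,-0.4,0],"delta_rot":[0,0,0]},{"hand":1,"linear":[-0.97,-0.4,0],"delta_rot":[0,0,0]},{"hand":1,"linear":[-0.97,-0.4,0],"delta_rot":[0,0,0]},{"hand":1,"linear":[-0.97,-0.4,0],"delta_rot":[0,0,0]},{"hand":1,"linear":[-0.97,-0.4,0],"delta_rot":[0,0,0]},{"hand":1,"linear":[-0.97,-0.4,0],"delta_rot":[0,0,0]},{"hand":1,"linear":[-0.97,-0.4,0],"delta_rot":[0,0,0]},{"hand":1,"linear":[-0.97,-0.4,0],"delta_rot":[0,0,0]}])

```text
time_s: 10.4
tcp_pos: [445.0, -131.4, 120.9]
tcp_rot: [0.622, 0.783, -0.004, -0.003]
wrist_force: [0.4, 0.0, -1.6]
width: 39.1
```

Run:
```python
from h import *
m,p,d=cam("wrist");cv2.imwrite("pics/w3.png",p)
m2,p2,d2=cam("top")
h=cv2.cvtColor(p2,cv2.COLOR_BGR2HSV)
for n,lo,hi in(("b",(100,120,60),(125,255,255)),("w",(5,80,40),(20,255,180))):
    for b,s,c in blobs(cv2.inRange(h,lo,hi),1500):
        if 390<c[0]<520:
            cn=max(cv2.findContours(b.astype(np.uint8),0,2)[0],key=len).reshape(-1,2)
            for z in(0,18):
                r=cv2.minAreaRect(at_z(m2,cn,z)[:,:2].astype(np.float32)); print(n,z,np.round(r[0],1),np.round(r[1],1),round(r[2],1))
for h in hexes(m2,p2,d2): 
    if h[1]<500 and h[0]<680 and h[4]<60:print(np.round(h[:5],1))
go(421,-301,130,93)
```

```text
b 0 [ 610.7 -280.6] [202.6 142.4] 89.9
b 18 [ 607.9 -275.9] [199.9 140.5] 89.9
[620.  319.2  46.8  -9.   39.4]
[525.9 414.4  47.3  -1.   38.5]
[405.2 282.   46.9 -23.   39.5]
t 10.5 tcp [ 444.3 -134.1  120.9] F [-0.52  0.14 -2.16] w 39.3 | lin units [-6.31 -2.39 -0.32] rot units [-0.09  0.03  1.43] rows>= 6.31
  n 7 per row lin [-0.901 -0.342 -0.046] rot [-0.013  0.004  0.204]
```

View pics/w3.png

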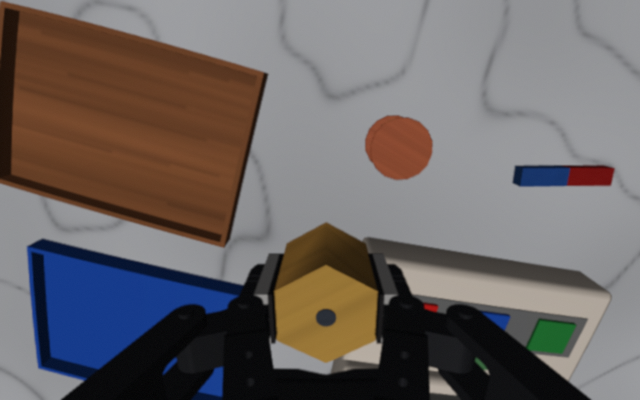

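Wrist view: specimen held squarely between the pads. Three wooden-tray corners show: (266,73), (226,245) and (4,3). I compute the tray from these.

Run:
```python
from h import *
m=vision.camera_model("wrist")
A=at_z(m,[(266,73),(227,244),(4,3)],18)[:,:2];print(A.round(1))
# near-left corner, far-left corner, near-right corner
ny=(A[2]-A[0]);print(np.linalg.norm(A[1]-A[0]),np.linalg.norm(ny))
ctr=(A[1]+A[2])/2;u=(A[1]-A[0])/np.linalg.norm(A[1]-A[0]);yaw=np.rad2deg(np.arctan2(u[1],u[0]));print("ctr",ctr.round(1),"yaw",yaw.round(1))
v=np.array([-u[1],u[0]])
for a,b in((33,-48),(33,48),(-33,-48),(-33,48)):print(a,b,(ctr+a*u+b*v).round(1))
```

```text
[[ 359.1 -196.1]
 [ 494.3 -204.8]
 [ 346.7 -394.2]]
135.5366852627453 198.48452891744208
ctr [ 420.5 -299.5] yaw -3.7
33 -48 [ 450.4 -349.5]
33 48 [ 456.5 -253.7]
-33 -48 [ 384.5 -345.3]
-33 48 [ 390.7 -249.5]
```

jog_arm(plan=[{"hand":1,"linear":[-0.97,-0.2,0],"delta_rot":[0,0,0]},{"hand":1,"linear":[-0.97,-0.2,0],"delta_rot":[0,0,0]},{"hand":1,"linear":[-0.97,-0.2,0],"delta_rot":[0,0,0]},{"hand":1,"linear":[-0.97,-0.2,0],"delta_rot":[0,0,0]},{"hand":1,"linear":[-0.97,-0.2,0],"delta_rot":[0,0,0]},{"hand":1,"linear":[-0.97,-0.2,0],"delta_rot":[0,0,0]},{"hand":1,"linear":[-0.97,-0.2,0],"delta_rot":[0,0,0]},{"hand":1,"linear":[-0.97,-0.2,0],"delta_rot":[0,0,0]}])

```text
time_s: 11.3
tcp_pos: [449.6, -331.5, 117.0]
tcp_rot: [0.621, 0.784, -0.004, -0.007]
wrist_force: [1.0, -0.5, -1.8]
width: 39.0
```

jog_arm(plan=[{"hand":1,"linear":[-0.7,-0.1,0],"delta_rot":[0,0,0]},{"hand":1,"linear":[0,0,0.7],"delta_rot":[0,0,0.8]},{"hand":1,"linear":[0,0,0.7],"delta_rot":[0,0,0.8]},{"hand":1,"linear":[0,0,0.7],"delta_rot":[0,0,0.8]},{"hand":1,"linear":[0,0,0],"delta_rot":[0,0,0]}])

```text
time_s: 11.8
tcp_pos: [450.5, -352.2, 60.2]
tcp_rot: [0.731, 0.682, -0.006, -0.007]
wrist_force: [-0.1, 0.4, -0.7]
width: 38.8
```

```bash
python3 -c "
from h import *
go(450,-349,16,86.5)"
```

```text
t 11.8 tcp [ 450.5 -352.2   60.2] F [-0.11  0.38 -0.69] w 38.8 | lin units [0.13 0.   1.77] rot units [-0.15 -0.   -0.08] rows>= 1.77
  n 2 per row lin [0.064 0.001 0.883] rot [-0.074 -0.002 -0.038]
```

jog_arm(plan=[{"hand":1,"linear":[0.1,0,0.8],"delta_rot":[-0.12,0,0]},{"hand":1,"linear":[0,0,0.6],"delta_rot":[0,0,0]},{"hand":1,"linear":[0,0,0.25],"delta_rot":[0,0,0]},{"hand":1,"linear":[0,0,0],"delta_rot":[0,0,0]}])

```text
time_s: 12.2
tcp_pos: [452.3, -348.1, 18.6]
tcp_rot: [0.727, 0.686, -0.0, -0.001]
wrist_force: [0.0, 0.0, -0.9]
width: 39.2
```

jog_arm(plan=[{"hand":1,"linear":[0,0,0.1],"delta_rot":[0,0,0]},{"hand":-0.35,"linear":[0,0,0],"delta_rot":[0,0,0]},{"hand":-0.35,"linear":[0,0,0],"delta_rot":[0,0,0]},{"hand":-0.35,"linear":[0,0,0],"delta_rot":[0,0,0]},{"hand":-0.35,"linear":[0,0,-0.5],"delta_rot":[0,0,0]},{"hand":-0.35,"linear":[0,0,-1],"delta_rot":[0,0,0]},{"hand":-0.35,"linear":[0,0,-1],"delta_rot":[0,0,0]},{"hand":-1,"linear":[0,0,-1],"delta_rot":[0,0,0]}])

```text
time_s: 13.0
tcp_pos: [452.4, -348.1, 109.2]
tcp_rot: [0.726, 0.687, -0.0, -0.002]
wrist_force: [0.3, -0.5, -1.3]
width: 70.7
```

jog_arm(plan=[{"hand":-1,"linear":[0.5,0,-1],"delta_rot":[0,0,0]},{"hand":-1,"linear":[1,0.1,-0.5],"delta_rot":[0,0,0]},{"hand":-1,"linear":[1,0.1,0],"delta_rot":[0,0,0]},{"hand":-1,"linear":[1,0.1,0],"delta_rot":[0,0,0]},{"hand":-1,"linear":[1,0.1,0],"delta_rot":[0,0,0]},{"hand":-1,"linear":[1,0.1,0],"delta_rot":[0,0,0]},{"hand":-1,"linear":[1,0.1,0],"delta_rot":[0,0,0]},{"hand":-1,"linear":[1,0.1,0],"delta_rot":[0,0,0]}])

```text
time_s: 13.8
tcp_pos: [482.9, -162.2, 162.2]
tcp_rot: [0.729, 0.684, 0.002, 0.007]
wrist_force: [-0.7, -0.2, -0.9]
width: 85.1
```

```bash
python3 -c "
from h import *
m,p,d=cam('top')
cv2.imwrite('pics/t2.png',p)
for h in hexes(m,p,d): 
    if h[1]<500 and h[0]<680 and h[4]<60:print(np.round(h[:5],1))
print([ (round(r['conf'],2),at_z(m,[r['position']],26)[0].round(1)) for r in vision.mark_of('top','specimen_a')])
go(408,282,130,96)"
```

```text
[619.8 318.9  46.9  -8.   40. ]
[525.8 414.   46.8  -2.   38.8]
[ 388.1 -199.8   17.9   28.     5.9]
[405.  282.   47.  -23.   39.4]
[(0.58, array([618.6, 319.2,  26. ])), (0.53, array([406.3, 281.9,  26. ]))]
t 13.9 tcp [ 483.7 -159.3  162.1] F [ 0.32  0.57 -0.08] w 85.3 | lin units [17.45 -4.08  1.14] rot units [ 0.11  0.05 -1.37] rows>= 17.45
  n 18 per row lin [ 0.969 -0.227  0.063] rot [ 0.006  0.003 -0.076]
```

jog_arm(plan=[{"hand":-1,"linear":[1,-0.1,0],"delta_rot":[0,0,0]},{"hand":-1,"linear":[1,-0.1,0],"delta_rot":[0,0,0]},{"hand":-1,"linear":[1,-0.1,0],"delta_rot":[0,0,0]},{"hand":-1,"linear":[1,-0.2,0],"delta_rot":[0,0,0]},{"hand":-1,"linear":[1,-0.2,0],"delta_rot":[0,0,0]},{"hand":-1,"linear":[1,-0.2,0],"delta_rot":[0,0,0]},{"hand":-1,"linear":[1,-0.2,0],"delta_rot":[0,0,0]},{"hand":-1,"linear":[1,-0.3,0],"delta_rot":[0,0,0]}])

```text
time_s: 14.7
tcp_pos: [462.1, 40.7, 167.4]
tcp_rot: [0.731, 0.682, 0.005, 0.011]
wrist_force: [0.7, 0.3, 0.1]
width: 85.2
```

jog_arm(plan=[{"hand":-1,"linear":[1,-0.3,0],"delta_rot":[0,0,0]},{"hand":-1,"linear":[1,-0.3,0],"delta_rot":[0,0,0]},{"hand":-1,"linear":[1,-0.3,0],"delta_rot":[0,0,0]},{"hand":-1,"linear":[1,-0.3,0],"delta_rot":[0,0,0]},{"hand":-1,"linear":[1,-0.3,0],"delta_rot":[0,0,0]},{"hand":-1,"linear":[1,-0.3,0.3],"delta_rot":[0,0,0]},{"hand":-1,"linear":[0.8,-0.2,0.4],"delta_rot":[0.1,0.05,-0.7]},{"hand":-1,"linear":[0,0,0],"delta_rot":[0,0,-0.7]}])

```text
time_s: 15.5
tcp_pos: [425.7, 219.5, 154.2]
tcp_rot: [0.671, 0.741, 0.007, 0.008]
wrist_force: [-0.4, 0.2, 0.1]
width: 85.5
```

Run:
```python
from h import *
m,p,d=cam("wrist")
for h in hexes(m,p,d,300): print(np.round(h[:5],1),h[5].round())
go(408,282,10,96)
```

```text
[407.4 281.5  44.3 -24.   39.8] [406. 183.]
[524.6 414.1  44.3  -3.   38.8] [520. 317.]
t 15.55 tcp [426.1 218.2 154.7] F [-0.64 -0.53  1.13] w 85.8 | lin units [ 2.63 -0.57  5.77] rot units [ 0.17  0.03 -0.01] rows>= 5.77
  n 6 per row lin [ 0.438 -0.096  0.961] rot [ 0.029  0.004 -0.001]
```

View pics/t2.png

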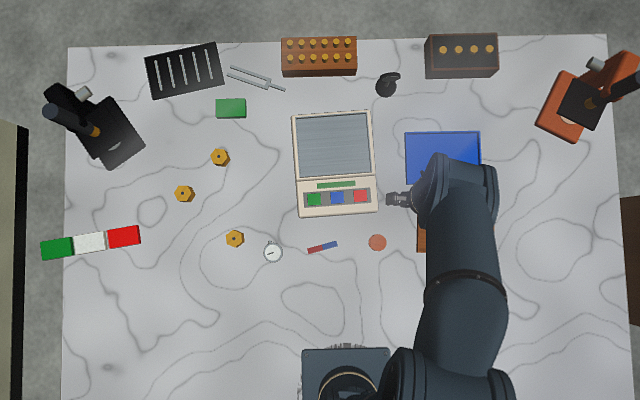

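Top view: the three remaining specimens have not moved; the arm hides the wooden tray.

jog_arm(plan=[{"hand":-1,"linear":[0.9,-0.2,0.6],"delta_rot":[0.1,0,0]},{"hand":-1,"linear":[0.9,-0.2,0.6],"delta_rot":[0.07,0,0]},{"hand":-1,"linear":[0.8,-0.2,0.6],"delta_rot":[0,0,0]},{"hand":-1,"linear":[0,0,0.2],"delta_rot":[0,0,0]}])

```text
time_s: 15.95
tcp_pos: [408.6, 280.1, 106.8]
tcp_rot: [0.674, 0.739, 0.002, 0.003]
wrist_force: [0.8, 0.6, 0.6]
width: 85.4
```

Run:
```python
from h import *
go(407.7,281.8,9,96)
```

```text
t 15.95 tcp [408.6 280.1 106.8] F [0.83 0.61 0.59] w 85.4 | lin units [ 0.08 -0.05  3.91] rot units [ 0.05  0.02 -0.11] rows>= 3.91
  n 4 per row lin [ 0.019 -0.014  0.978] rot [ 0.013  0.004 -0.028]
```

jog_arm(plan=[{"hand":-1,"linear":[0.08,-0.05,1],"delta_rot":[0.05,0,-0.1]},{"hand":-1,"linear":[0,0,1],"delta_rot":[0,0,0]},{"hand":-1,"linear":[0,0,1],"delta_rot":[0,0,0]},{"hand":-1,"linear":[0,0,0.9],"delta_rot":[0,0,0]},{"hand":1,"linear":[0,0,0],"delta_rot":[0,0,0]},{"hand":1,"linear":[0,0,0],"delta_rot":[0,0,0]},{"hand":1,"linear":[0,0,0],"delta_rot":[0,0,0]},{"hand":1,"linear":[0,0,0],"delta_rot":[0,0,0]}])

```text
time_s: 16.75
tcp_pos: [415.4, 276.5, 13.3]
tcp_rot: [0.675, 0.737, 0.003, 0.004]
wrist_force: [-1.1, 0.5, -1.7]
width: 39.1
```

jog_arm(plan=[{"hand":1,"linear":[0,0,-0.8],"delta_rot":[0,0,0]},{"hand":1,"linear":[0,0,-1],"delta_rot":[0,0,0]},{"hand":1,"linear":[0,0,-1],"delta_rot":[0,0,0]},{"hand":1,"linear":[0,0,-1],"delta_rot":[0,0,0]},{"hand":1,"linear":[0,0,-1],"delta_rot":[0,0,0]},{"hand":1,"linear":[0,0,0],"delta_rot":[0,0,0]},{"hand":1,"linear":[0,0,0],"delta_rot":[0,0,0]}])

```text
time_s: 17.45
tcp_pos: [414.8, 275.5, 143.8]
tcp_rot: [0.676, 0.737, 0.006, 0.005]
wrist_force: [-0.5, 0.1, -1.5]
width: 39.0
```

Run:
```python
from h import *
go(420,-300,130,86.5)
m,p,d=cam("side")
go(640,19,130,93)
cv2.imwrite("pics/s2.png",p[150:400,150:640])
P=cloud(m,d)
# rim of pan / wood tray specimens from side depth
Z=P[...,2];X=P[...,0];Y=P[...,1]
w=(abs(X-420)<66)&(abs(Y+300)<96)&(Z>30)&(Z<60)
print("in wood",w.sum(),np.nanmedian(P[w],0))
t=(Z>72)&(Z<90)&(abs(X-630)<110)&(abs(Y-15)<120)
r=cv2.minAreaRect(P[t][:,:2].astype(np.float32));print("pan rim",t.sum(),r)
```

```text
t 17.45 tcp [414.8 275.5 143.8] F [-0.55  0.14 -1.51] w 39.0 | lin units [-22.96  -1.77   0.5 ] rot units [ 0.14 -0.02  1.22] rows>= 22.96
  n 23 per row lin [-0.998 -0.077  0.022] rot [ 0.006 -0.001  0.053]
t 17.5 tcp [414.9 275.6 143.7] F [-0.02 -0.34 -0.75] w 39.1 | lin units [-11.     8.08   0.67] rot units [ 0.14 -0.01  0.28] rows>= 11.0
  n 11 per row lin [-1.     0.735  0.061] rot [ 0.012 -0.001  0.025]
in wood 714 [ 452.75860303 -346.69274824   47.02610228]
pan rim 555 ((643.8428344726562, 20.174407958984375), (160.48486328125, 187.7895050048828), 3.3475162982940674)
```

Hollow as well (about −1 N). The side camera confirms the first one stands in the wooden tray at (453,−347). The second goes to (457,−254).

jog_arm(plan=[{"hand":1,"linear":[-1,0.15,0],"delta_rot":[0.1,0,0]},{"hand":1,"linear":[-1,0.15,0],"delta_rot":[0,0,0]},{"hand":1,"linear":[-1,0.15,0],"delta_rot":[0,0,0]},{"hand":1,"linear":[-1,0.15,0],"delta_rot":[0,0,0]},{"hand":1,"linear":[-1,0.15,0],"delta_rot":[0,0,0]},{"hand":1,"linear":[-1,0.15,0],"delta_rot":[0,0,0]},{"hand":1,"linear":[-1,0,0],"delta_rot":[0,0,0]},{"hand":1,"linear":[-1,0,0],"delta_rot":[0,0,0]}])

```text
time_s: 18.3
tcp_pos: [451.7, 73.7, 136.5]
tcp_rot: [0.673, 0.739, -0.003, -0.002]
wrist_force: [0.1, -0.4, -1.4]
width: 39.3
```

jog_arm(plan=[{"hand":1,"linear":[-1,0,0],"delta_rot":[0,0,0]},{"hand":1,"linear":[-1,0,0],"delta_rot":[0,0,0]},{"hand":1,"linear":[-1,0,0],"delta_rot":[0,0,0]},{"hand":1,"linear":[-1,0,0],"delta_rot":[0,0,0]},{"hand":1,"linear":[-1,0,0],"delta_rot":[0,0,0]},{"hand":1,"linear":[-1,0,0],"delta_rot":[0,0,0]},{"hand":1,"linear":[-1,0,0],"delta_rot":[0,0,0.6]},{"hand":1,"linear":[-1,0,0],"delta_rot":[0,0,0.6]}])

```text
time_s: 19.1
tcp_pos: [463.4, -134.4, 128.8]
tcp_rot: [0.726, 0.688, -0.009, -0.007]
wrist_force: [-0.3, 0.2, -1.5]
width: 38.9
```

Run:
```python
from h import *
go(457,-254,60,86.5)
```

```text
t 19.1 tcp [ 463.4 -134.4  128.8] F [-0.32  0.19 -1.5 ] w 38.9 | lin units [-4.78  0.06  2.77] rot units [-0.18  0.02  0.06] rows>= 4.78
  n 5 per row lin [-0.956  0.012  0.553] rot [-0.036  0.005  0.012]
```

jog_arm(plan=[{"hand":1,"linear":[-0.98,0,0.2],"delta_rot":[-0.15,0,0.06]},{"hand":1,"linear":[-0.98,0,0.2],"delta_rot":[0,0,0]},{"hand":1,"linear":[-0.98,0,0.4],"delta_rot":[0,0,0]},{"hand":1,"linear":[-0.98,0,0.5],"delta_rot":[0,0,0]},{"hand":1,"linear":[-0.98,0,0.6],"delta_rot":[0,0,0]},{"hand":1,"linear":[0,0,0.6],"delta_rot":[0,0,0]},{"hand":1,"linear":[0,0,0],"delta_rot":[0,0,0]}])

```text
time_s: 19.8
tcp_pos: [449.8, -265.0, 57.5]
tcp_rot: [0.731, 0.682, -0.005, -0.004]
wrist_force: [-0.5, 1.0, -1.2]
width: 39.3
```

Run:
```python
from h import *
go(457,-254,17,86.5)
```

```text
t 19.8 tcp [ 449.8 -265.    57.5] F [-0.48  1.03 -1.18] w 39.3 | lin units [0.46 0.28 1.62] rot units [-0.11  0.02 -0.07] rows>= 1.62
  n 2 per row lin [0.231 0.139 0.808] rot [-0.056  0.009 -0.035]
```

jog_arm(plan=[{"hand":1,"linear":[0.45,0.28,0.5],"delta_rot":[-0.1,0,-0.07]},{"hand":1,"linear":[0,0,0.6],"delta_rot":[0,0,0]},{"hand":1,"linear":[0,0,0.4],"delta_rot":[0,0,0]},{"hand":1,"linear":[0,0,0.1],"delta_rot":[0,0,0]}])

```text
time_s: 20.2
tcp_pos: [457.0, -253.1, 16.5]
tcp_rot: [0.728, 0.685, -0.001, -0.001]
wrist_force: [-7.8, 4.4, 44.0]
width: 39.4
```

jog_arm(plan=[{"hand":1,"linear":[0,0,-0.02],"delta_rot":[0,0,0]},{"hand":-0.35,"linear":[0,0,0],"delta_rot":[0,0,0]},{"hand":-0.35,"linear":[0,0,0],"delta_rot":[0,0,0]},{"hand":-0.35,"linear":[0,0,0],"delta_rot":[0,0,0]},{"hand":-0.35,"linear":[0,0,-0.5],"delta_rot":[0,0,0]},{"hand":-0.35,"linear":[0,0,-1],"delta_rot":[0,0,0]},{"hand":-0.35,"linear":[0,0,-1],"delta_rot":[0,0,0]},{"hand":-1,"linear":[0,0,-1],"delta_rot":[0,0,0]}])

```text
time_s: 21.0
tcp_pos: [456.1, -251.8, 108.2]
tcp_rot: [0.728, 0.686, -0.002, -0.003]
wrist_force: [-0.4, -0.7, 0.7]
width: 70.6
```

jog_arm(plan=[{"hand":-1,"linear":[0.5,0.3,-1],"delta_rot":[0,0,0]},{"hand":-1,"linear":[1,0.3,-0.5],"delta_rot":[0,0,0]},{"hand":-1,"linear":[1,0.3,0],"delta_rot":[0,0,0]},{"hand":-1,"linear":[1,0.3,0],"delta_rot":[0,0,0]},{"hand":-1,"linear":[1,0.3,0],"delta_rot":[0,0,0]},{"hand":-1,"linear":[1,0.3,0],"delta_rot":[0,0,0]},{"hand":-1,"linear":[1,0.3,0],"delta_rot":[0,0,0]},{"hand":-1,"linear":[1,0.3,0],"delta_rot":[0,0,0]}])

```text
time_s: 21.8
tcp_pos: [530.6, -68.0, 160.1]
tcp_rot: [0.731, 0.682, 0.0, 0.004]
wrist_force: [1.1, 0.4, -0.4]
width: 85.5
```

```bash
cat >> h.py <<'E'
def sidecheck():
    m,p,d=cam("side");P=cloud(m,d);X,Y,Z=P[...,0],P[...,1],P[...,2]
    for n,(cx,cy,z0,z1,a,b) in dict(wood=(420,-300,30,60,66,96),blue=(608,-277,30,60,66,96),pan=(640,19,95,125,75,90)).items():
        k=((abs(X-cx)<a)&(abs(Y-cy)<b)&(Z>z0)&(Z<z1)).astype(np.uint8)
        for q,s,c in blobs(k,40):print(n,s[4],np.nanmedian(P[q],0).round(1))
E
python3 - <<'E'
from h import *
sidecheck()
m,p,d=cam("top")
for h in hexes(m,p,d): 
    if h[1]<500 and h[0]<680 and 30<h[4]<60:print(np.round(h[:5],1))
go(622,319,120,111)
E
```

```text
wood 604 [ 447.9 -252.6   47.1]
wood 715 [ 452.7 -346.7   47. ]
[619.9 318.4  47.   -9.   39.6]
[525.9 414.4  46.7  -2.   38.9]
[ 452.5 -348.2   45.4   27.    40.8]
t 21.9 tcp [531.7 -64.6 160. ] F [-0.13 -1.18 -0.5 ] w 85.0 | lin units [15.55  2.6   1.58] rot units [ 0.05  0.03 -3.59] rows>= 15.55
  n 16 per row lin [0.972 0.163 0.099] rot [ 0.003  0.002 -0.224]
```

jog_arm(plan=[{"hand":-1,"linear":[1,0.18,0],"delta_rot":[0,0,0]},{"hand":-1,"linear":[1,0.18,0],"delta_rot":[0,0,0]},{"hand":-1,"linear":[1,0.18,0],"delta_rot":[0,0,0]},{"hand":-1,"linear":[1,0.18,0],"delta_rot":[0,0,0]},{"hand":-1,"linear":[1,0.18,0],"delta_rot":[0,0,0]},{"hand":-1,"linear":[1,0.18,0],"delta_rot":[0,0,0]},{"hand":-1,"linear":[1,0.18,0],"delta_rot":[0,0,0]},{"hand":-1,"linear":[1,0.18,0],"delta_rot":[0,0,0]}])

```text
time_s: 22.7
tcp_pos: [581.1, 130.2, 166.6]
tcp_rot: [0.733, 0.68, 0.001, 0.006]
wrist_force: [-0.1, 0.2, 0.8]
width: 85.6
```

jog_arm(plan=[{"hand":-1,"linear":[1,0.18,0],"delta_rot":[0,0,0]},{"hand":-1,"linear":[1,0.18,0],"delta_rot":[0,0,0]},{"hand":-1,"linear":[1,0.18,0],"delta_rot":[0,0,0]},{"hand":-1,"linear":[1,0.18,0],"delta_rot":[0,0,-0.7]},{"hand":-1,"linear":[1,0.18,0],"delta_rot":[0,0,-0.7]},{"hand":-1,"linear":[0,0,0],"delta_rot":[0,0,-0.9]},{"hand":-1,"linear":[0,0,0],"delta_rot":[0,0,-0.9]}])

```text
time_s: 23.4
tcp_pos: [611.5, 258.2, 171.8]
tcp_rot: [0.585, 0.811, 0.0, 0.007]
wrist_force: [0.5, -1.6, -1.0]
width: 85.6
```

Run:
```python
from h import *
m,p,d=cam("wrist")
for h in hexes(m,p,d,300): print(np.round(h[:5],1),h[5].round())
go(622,319,100,111)
```

```text
[529.2 412.9  44.2  -3.   40.9] [527. 157.]
[622.8 318.8  44.1  -9.   40.1] [386. 223.]
[864.8  29.   76.6  -1.    4.2] [ 27. 355.]
t 23.45 tcp [611.4 258.6 171.9] F [-0.01 -0.5  -0.33] w 85.7 | lin units [2.18 1.16 2.87] rot units [ 0.07  0.08 -0.31] rows>= 2.87
  n 3 per row lin [0.726 0.385 0.955] rot [ 0.024  0.028 -0.105]
```

jog_arm(plan=[{"hand":-1,"linear":[0.75,0.38,0.9],"delta_rot":[0.07,0.08,-0.3]},{"hand":-1,"linear":[0.75,0.38,0.9],"delta_rot":[0,0,0]},{"hand":-1,"linear":[0.75,0.35,0.9],"delta_rot":[0,0,0]},{"hand":-1,"linear":[0,0,0],"delta_rot":[0,0,0]}])

```text
time_s: 23.85
tcp_pos: [620.6, 318.3, 106.4]
tcp_rot: [0.572, 0.82, 0.001, 0.002]
wrist_force: [-0.2, 1.0, 0.7]
width: 85.4
```

Run:
```python
from h import *
go(622.5,319,11,111)
```

```text
t 23.85 tcp [620.6 318.3 106.4] F [-0.22  1.01  0.71] w 85.4 | lin units [0.01 0.07 3.82] rot units [ 0.03  0.01 -0.11] rows>= 3.82
  n 4 per row lin [0.001 0.017 0.954] rot [ 0.006  0.004 -0.027]
```

jog_arm(plan=[{"hand":-1,"linear":[0,0.06,1],"delta_rot":[0.03,0,0.1]},{"hand":-1,"linear":[0,0,1],"delta_rot":[0,0,0]},{"hand":-1,"linear":[0,0,1],"delta_rot":[0,0,0]},{"hand":-1,"linear":[0,0,0.8],"delta_rot":[0,0,0]},{"hand":1,"linear":[0,0,0],"delta_rot":[0,0,0]},{"hand":1,"linear":[0,0,0],"delta_rot":[0,0,0]},{"hand":1,"linear":[0,0,0],"delta_rot":[0,0,0]},{"hand":1,"linear":[0,0,0],"delta_rot":[0,0,0]}])

```text
time_s: 24.65
tcp_pos: [627.6, 314.0, 19.2]
tcp_rot: [0.583, 0.812, 0.002, 0.004]
wrist_force: [0.9, -0.2, -5.0]
width: 39.3
```

jog_arm(plan=[{"hand":1,"linear":[0,0,-0.8],"delta_rot":[0,0,0]},{"hand":1,"linear":[0,0,-1],"delta_rot":[0,0,0]},{"hand":1,"linear":[0,0,-1],"delta_rot":[0,0,0]},{"hand":1,"linear":[0,0,-1],"delta_rot":[0,0,0]},{"hand":1,"linear":[0,0,-1],"delta_rot":[0,0,0]},{"hand":1,"linear":[0,0,-0.5],"delta_rot":[0,0,0]},{"hand":1,"linear":[0,0,0],"delta_rot":[0,0,0]}])

```text
time_s: 25.35
tcp_pos: [625.1, 310.0, 159.4]
tcp_rot: [0.585, 0.811, 0.0, 0.005]
wrist_force: [0.6, 0.7, -5.7]
width: 39.0
```

Run:
```python
from h import *
go(640,60,130,93)
```

```text
t 25.35 tcp [625.1 310.  159.4] F [ 0.59  0.73 -5.67] w 39.0 | lin units [-9.67 -2.6   1.23] rot units [0.05 0.05 2.24] rows>= 9.67
  n 10 per row lin [-0.967 -0.26   0.123] rot [0.005 0.005 0.224]
```

Force −5 to −5.7 N: solid. It goes to the right half of the pan at (642,−23).

jog_arm(plan=[{"hand":1,"linear":[-1,-0.28,0],"delta_rot":[0,0,0]},{"hand":1,"linear":[-1,-0.28,0],"delta_rot":[0,0,0]},{"hand":1,"linear":[-1,-0.28,0],"delta_rot":[0,0,0]},{"hand":1,"linear":[-1,-0.28,0],"delta_rot":[0,0,0]},{"hand":1,"linear":[-1,-0.28,0],"delta_rot":[0,0,0]},{"hand":1,"linear":[-1,-0.28,0],"delta_rot":[0,0,0]},{"hand":1,"linear":[-1,-0.28,0],"delta_rot":[0,0,0]},{"hand":1,"linear":[-1,-0.28,0],"delta_rot":[0,0,0]}])

```text
time_s: 26.15
tcp_pos: [629.0, 98.9, 150.0]
tcp_rot: [0.582, 0.813, -0.005, -0.001]
wrist_force: [0.7, -0.1, -4.2]
width: 39.2
```

jog_arm(plan=[{"hand":1,"linear":[-1,-0.28,0],"delta_rot":[0,0,0]},{"hand":1,"linear":[-1,-0.28,0],"delta_rot":[0,0,0]},{"hand":1,"linear":[-1,-0.28,0],"delta_rot":[0,0,0]},{"hand":1,"linear":[-0.9,-0.28,0],"delta_rot":[0,0,0]},{"hand":1,"linear":[-0.5,-0.1,0],"delta_rot":[0,0,0.75]},{"hand":1,"linear":[0,0,0],"delta_rot":[0,0,0.75]},{"hand":1,"linear":[0,0,0],"delta_rot":[0,0,0.75]},{"hand":1,"linear":[0,0,0],"delta_rot":[0,0,0]}])

```text
time_s: 26.95
tcp_pos: [628.3, -30.0, 139.5]
tcp_rot: [0.693, 0.721, -0.013, -0.004]
wrist_force: [1.0, 0.2, -5.6]
width: 38.8
```

Run:
```python
from h import *
go(642,-23,95,93)
```

```text
t 26.95 tcp [628.3 -30.  139.5] F [ 1.01  0.15 -5.64] w 38.8 | lin units [0.28 0.6  1.76] rot units [-0.21  0.1  -0.11] rows>= 1.76
  n 2 per row lin [0.139 0.302 0.881] rot [-0.103  0.049 -0.056]
```

jog_arm(plan=[{"hand":1,"linear":[0.28,0.6,0.6],"delta_rot":[-0.2,0.1,-0.1]},{"hand":1,"linear":[0,0,0.7],"delta_rot":[0,0,0]},{"hand":1,"linear":[0,0,0.5],"delta_rot":[0,0,0]},{"hand":1,"linear":[0,0,0.1],"delta_rot":[0,0,0]}])

```text
time_s: 27.35
tcp_pos: [641.4, -22.0, 87.5]
tcp_rot: [0.685, 0.728, -0.001, -0.001]
wrist_force: [-1.3, 0.4, -4.9]
width: 38.6
```

Run:
```python
from h import *
m,p,d=cam("side");cv2.imwrite("pics/s3.png",cv2.resize(p[130:300,230:480],None,fx=3,fy=3))
go(642,-23,84,93)
```

```text
t 27.4 tcp [641.4 -22.1  87.7] F [-1.19 -1.08 -5.38] w 39.2 | lin units [-0.04  0.02  0.15] rot units [-0.03 -0.    0.07] rows>= 0.15
  n 1 per row lin [-0.036  0.02   0.148] rot [-0.027 -0.003  0.073]
```

View pics/s3.png

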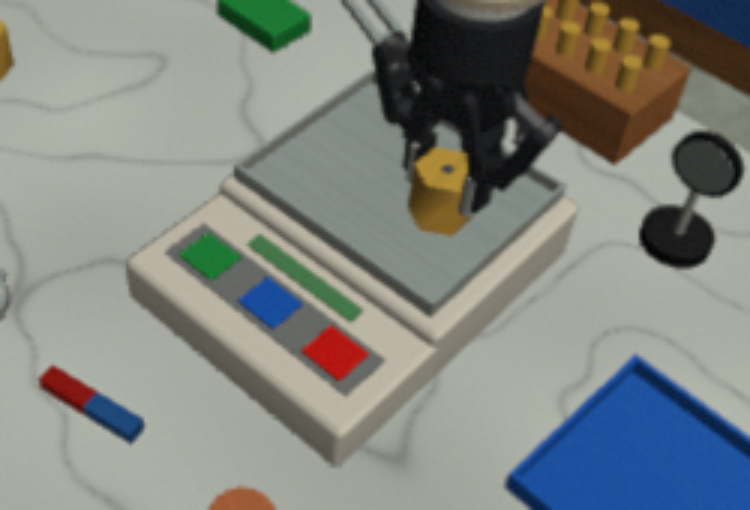

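Side view: the specimen is upright in the jaws, close above the pan floor. I lower it in small steps until the load comes off.

jog_arm(plan=[{"hand":1,"linear":[0,0,0.08],"delta_rot":[0,0,0]},{"hand":1,"linear":[0,0,0.04],"delta_rot":[0,0,0]}])

```text
time_s: 27.6
tcp_pos: [641.7, -22.2, 85.1]
tcp_rot: [0.685, 0.729, -0.001, -0.001]
wrist_force: [0.5, -0.6, -5.4]
width: 39.4
```

jog_arm(plan=[{"hand":1,"linear":[0,0,0.04],"delta_rot":[0,0,0]},{"hand":1,"linear":[0,0,0],"delta_rot":[0,0,0]}])

```text
time_s: 27.8
tcp_pos: [642.2, -22.2, 85.0]
tcp_rot: [0.685, 0.729, -0.0, -0.0]
wrist_force: [0.6, -0.3, -5.1]
width: 38.7
```

jog_arm(plan=[{"hand":1,"linear":[0,0,0.06],"delta_rot":[0,0,0]},{"hand":1,"linear":[0,0,0.03],"delta_rot":[0,0,0]}])

```text
time_s: 28.0
tcp_pos: [642.7, -22.3, 83.5]
tcp_rot: [0.685, 0.729, 0.0, 0.0]
wrist_force: [0.7, -0.3, -4.1]
width: 38.6
```

jog_arm(plan=[{"hand":1,"linear":[0,0,0.05],"delta_rot":[0,0,0]},{"hand":1,"linear":[0,0,0.03],"delta_rot":[0,0,0]}])

```text
time_s: 28.2
tcp_pos: [642.7, -22.3, 83.3]
tcp_rot: [0.685, 0.729, 0.0, 0.0]
wrist_force: [-3.3, 1.0, 2.1]
width: 39.1
```

jog_arm(plan=[{"hand":-0.35,"linear":[0,0,0],"delta_rot":[0,0,0]},{"hand":-0.35,"linear":[0,0,0],"delta_rot":[0,0,0]},{"hand":-0.35,"linear":[0,0,0],"delta_rot":[0,0,0]},{"hand":-0.35,"linear":[0,0,-0.5],"delta_rot":[0,0,0]},{"hand":-0.35,"linear":[0,0,-1],"delta_rot":[0,0,0]},{"hand":-0.35,"linear":[0,0,-1],"delta_rot":[0,0,0]},{"hand":-1,"linear":[0.5,-0.1,-1],"delta_rot":[0,0,0]},{"hand":-1,"linear":[1,-0.1,-0.3],"delta_rot":[0,0,0]}])

```text
time_s: 29.0
tcp_pos: [636.9, 10.7, 185.1]
tcp_rot: [0.687, 0.727, 0.001, 0.003]
wrist_force: [0.5, 0.1, 0.1]
width: 83.6
```

jog_arm(plan=[{"hand":-1,"linear":[1,-0.2,0],"delta_rot":[0,0,0]},{"hand":-1,"linear":[1,-0.2,0],"delta_rot":[0,0,0]},{"hand":-1,"linear":[1,-0.2,0],"delta_rot":[0,0,0]},{"hand":-1,"linear":[1,-0.2,0],"delta_rot":[0,0,0]},{"hand":-1,"linear":[1,-0.2,0],"delta_rot":[0,0,0]},{"hand":-1,"linear":[1,-0.2,0],"delta_rot":[0,0,0]},{"hand":-1,"linear":[1,-0.2,0],"delta_rot":[0,0,0]},{"hand":-1,"linear":[1,-0.2,0],"delta_rot":[0,0,0]}])

```text
time_s: 29.8
tcp_pos: [587.5, 215.1, 196.4]
tcp_rot: [0.688, 0.725, 0.007, 0.007]
wrist_force: [0.2, 0.6, 0.7]
width: 85.3
```

Run:
```python
from h import *
sidecheck()
m,p,d=cam("top")
for h in hexes(m,p,d): 
    if h[1]<500 and h[0]<680 and 30<h[4]<60:print(np.round(h[:5],1))
go(528.5,413.2,130,117)
```

```text
wood 606 [ 448.1 -252.5   47. ]
wood 713 [ 452.9 -346.8   47. ]
pan 332 [637.7 -24.6 108.1]
[637.9 -21.4 112.2 -23.   39.7]
[525.8 413.9  46.9  -2.   39. ]
[ 452.6 -348.5   44.8   27.    41. ]
t 29.9 tcp [586.3 219.3 196.3] F [-0.86  0.12 -0.1 ] w 85.2 | lin units [ 7.87 -1.9   2.64] rot units [ 0.16  0.01 -3.44] rows>= 7.87
  n 8 per row lin [ 0.984 -0.238  0.329] rot [ 0.019  0.002 -0.43 ]
```

jog_arm(plan=[{"hand":-1,"linear":[1,-0.25,0],"delta_rot":[0,0,0]},{"hand":-1,"linear":[1,-0.25,0],"delta_rot":[0,0,0]},{"hand":-1,"linear":[1,-0.25,0],"delta_rot":[0,0,0]},{"hand":-1,"linear":[1,-0.25,0],"delta_rot":[0,0,0]},{"hand":-1,"linear":[1,-0.25,0.3],"delta_rot":[0.1,0,-0.8]},{"hand":-1,"linear":[0.5,-0.1,0.6],"delta_rot":[0,0,-0.9]},{"hand":-1,"linear":[0,0,0.6],"delta_rot":[0,0,-0.9]},{"hand":-1,"linear":[0,0,0.3],"delta_rot":[0,0,-0.8]}])

```text
time_s: 30.7
tcp_pos: [546.7, 357.2, 158.2]
tcp_rot: [0.52, 0.854, 0.006, 0.006]
wrist_force: [0.6, 0.2, 0.5]
width: 85.4
```

Run:
```python
from h import *
m,p,d=cam("wrist")
for h in hexes(m,p,d,300): print(np.round(h[:5],1),h[5].round())
go(528.5,413.2,100,117)
```

```text
[528.6 413.9  44.2  -3.   40.1] [397. 208.]
t 30.75 tcp [546.4 356.9 157.4] F [-0.24  0.32 -0.83] w 85.3 | lin units [2.33 0.37 2.29] rot units [0.13 0.03 0.09] rows>= 2.33
  n 3 per row lin [0.778 0.124 0.765] rot [0.043 0.009 0.03 ]
```

jog_arm(plan=[{"hand":-1,"linear":[0.78,0.13,0.7],"delta_rot":[0.13,0,0.09]},{"hand":-1,"linear":[0.78,0.13,0.7],"delta_rot":[0,0,0]},{"hand":-1,"linear":[0.78,0.13,0.7],"delta_rot":[0,0,0]},{"hand":-1,"linear":[0,0,0],"delta_rot":[0,0,0]}])

```text
time_s: 31.15
tcp_pos: [532.2, 412.2, 106.9]
tcp_rot: [0.528, 0.849, 0.0, 0.003]
wrist_force: [-0.7, 1.1, 1.1]
width: 85.4
```

Run:
```python
from h import *
go(528.6,413.6,10,117)
```

```text
t 31.15 tcp [532.2 412.2 106.9] F [-0.66  1.05  1.1 ] w 85.4 | lin units [ 0.13 -0.12  3.88] rot units [ 0.03  0.04 -0.11] rows>= 3.88
  n 4 per row lin [ 0.033 -0.029  0.969] rot [ 0.007  0.009 -0.027]
```

jog_arm(plan=[{"hand":-1,"linear":[0.13,-0.12,1],"delta_rot":[0.03,0.03,-0.1]},{"hand":-1,"linear":[0,0,1],"delta_rot":[0,0,0]},{"hand":-1,"linear":[0,0,1],"delta_rot":[0,0,0]},{"hand":-1,"linear":[0,0,0.9],"delta_rot":[0,0,0]},{"hand":-1,"linear":[0,0,0],"delta_rot":[0,0,0]}])

```text
time_s: 31.65
tcp_pos: [535.2, 410.5, 13.6]
tcp_rot: [0.528, 0.849, 0.003, 0.004]
wrist_force: [-0.8, -0.4, -0.2]
width: 85.7
```

jog_arm(plan=[{"hand":1,"linear":[0,0,0],"delta_rot":[0,0,0]},{"hand":1,"linear":[0,0,0],"delta_rot":[0,0,0]},{"hand":1,"linear":[0,0,0],"delta_rot":[0,0,0]},{"hand":1,"linear":[0,0,0],"delta_rot":[0,0,0]}])

```text
time_s: 32.05
tcp_pos: [538.2, 412.5, 20.2]
tcp_rot: [0.53, 0.848, 0.007, 0.005]
wrist_force: [-0.7, -0.2, -5.3]
width: 38.7
```

jog_arm(plan=[{"hand":1,"linear":[0,0,-0.8],"delta_rot":[0,0,0]},{"hand":1,"linear":[0,0,-1],"delta_rot":[0,0,0]},{"hand":1,"linear":[0,0,-1],"delta_rot":[0,0,0]},{"hand":1,"linear":[0,0,-1],"delta_rot":[0,0,0]},{"hand":1,"linear":[0,0,-1],"delta_rot":[0,0,0]},{"hand":1,"linear":[0,0,-0.7],"delta_rot":[0,0,0]},{"hand":1,"linear":[0,0,0],"delta_rot":[0,0,0]}])

```text
time_s: 32.75
tcp_pos: [534.9, 408.1, 163.9]
tcp_rot: [0.53, 0.848, 0.004, 0.005]
wrist_force: [-0.3, 1.1, -4.6]
width: 38.5
```

Run:
```python
from h import *
go(638,63,130,93)
```

```text
t 32.75 tcp [534.9 408.1 163.9] F [-0.26  1.06 -4.56] w 38.5 | lin units [-14.21  -2.35   1.39] rot units [0.11 0.01 3.34] rows>= 14.21
  n 15 per row lin [-0.947 -0.157  0.093] rot [0.007 0.001 0.223]
```

Solid too (about −5 N). It goes to the left half of the pan.

jog_arm(plan=[{"hand":1,"linear":[-1,-0.15,0],"delta_rot":[0.1,0,0]},{"hand":1,"linear":[-1,-0.15,0],"delta_rot":[0,0,0]},{"hand":1,"linear":[-1,-0.15,0],"delta_rot":[0,0,0]},{"hand":1,"linear":[-1,-0.15,0],"delta_rot":[0,0,0]},{"hand":1,"linear":[-1,-0.15,0],"delta_rot":[0,0,0]},{"hand":1,"linear":[-1,-0.15,0],"delta_rot":[0,0,0]},{"hand":1,"linear":[-1,-0.15,0],"delta_rot":[0,0,0]},{"hand":1,"linear":[-1,-0.15,0],"delta_rot":[0,0,0]}])

```text
time_s: 33.55
tcp_pos: [591.1, 210.2, 156.4]
tcp_rot: [0.527, 0.85, -0.006, -0.002]
wrist_force: [0.8, -0.5, -5.1]
width: 38.9
```

jog_arm(plan=[{"hand":1,"linear":[-1,-0.15,0],"delta_rot":[0,0,0]},{"hand":1,"linear":[-1,-0.15,0],"delta_rot":[0,0,0]},{"hand":1,"linear":[-1,-0.15,0],"delta_rot":[0,0,0]},{"hand":1,"linear":[-1,-0.15,0],"delta_rot":[0,0,0.3]},{"hand":1,"linear":[-0.5,-0.1,0],"delta_rot":[0,0,0.75]},{"hand":1,"linear":[0,0,0],"delta_rot":[0,0,0.75]},{"hand":1,"linear":[0,0,0],"delta_rot":[0,0,0.75]},{"hand":1,"linear":[0,0,0],"delta_rot":[0,0,0.75]}])

```text
time_s: 34.35
tcp_pos: [621.4, 85.3, 147.0]
tcp_rot: [0.692, 0.721, -0.014, -0.003]
wrist_force: [0.2, 0.7, -4.2]
width: 39.2
```

Run:
```python
from h import *
go(638,64,95,93)
```

```text
t 34.35 tcp [621.4  85.3 147. ] F [ 0.24  0.67 -4.25] w 39.2 | lin units [-0.85  0.68  2.08] rot units [-0.2   0.13 -0.1 ] rows>= 2.08
  n 3 per row lin [-0.282  0.226  0.692] rot [-0.066  0.043 -0.032]
```

jog_arm(plan=[{"hand":1,"linear":[-0.45,0.35,0.3],"delta_rot":[-0.2,0.1,-0.1]},{"hand":1,"linear":[-0.42,0.35,0.6],"delta_rot":[0,0,0]},{"hand":1,"linear":[0,0,0.7],"delta_rot":[0,0,0]},{"hand":1,"linear":[0,0,0.5],"delta_rot":[0,0,0]},{"hand":1,"linear":[0,0,0.1],"delta_rot":[0,0,0]}])

```text
time_s: 34.85
tcp_pos: [638.0, 61.5, 84.4]
tcp_rot: [0.689, 0.724, -0.004, -0.0]
wrist_force: [-8.6, -1.2, 27.4]
width: 38.7
```

jog_arm(plan=[{"hand":1,"linear":[0,0,0.08],"delta_rot":[0,0,0]},{"hand":1,"linear":[0,0,0.04],"delta_rot":[0,0,0]}])

```text
time_s: 35.05
tcp_pos: [638.1, 61.5, 84.6]
tcp_rot: [0.69, 0.724, -0.004, -0.0]
wrist_force: [-3.2, -1.2, 1.9]
width: 38.7
```

jog_arm(plan=[{"hand":1,"linear":[0,0,0.08],"delta_rot":[0,0,0]},{"hand":1,"linear":[0,0,0.04],"delta_rot":[0,0,0]}])

```text
time_s: 35.25
tcp_pos: [638.1, 61.5, 84.6]
tcp_rot: [0.69, 0.724, -0.004, -0.0]
wrist_force: [-2.2, -0.8, -1.4]
width: 38.8
```

Touching. Release, rise straight up and look.

jog_arm(plan=[{"hand":-0.35,"linear":[0,0,0],"delta_rot":[0,0,0]},{"hand":-0.35,"linear":[0,0,0],"delta_rot":[0,0,0]},{"hand":-0.35,"linear":[0,0,0],"delta_rot":[0,0,0]},{"hand":-0.35,"linear":[0,0,-0.5],"delta_rot":[0,0,0]},{"hand":-0.35,"linear":[0,0,-1],"delta_rot":[0,0,0]},{"hand":-0.35,"linear":[0,0,-1],"delta_rot":[0,0,0]},{"hand":1,"linear":[0,-0.5,-0.5],"delta_rot":[0,0,0]},{"hand":1,"linear":[-0.5,-1,0],"delta_rot":[0,0,0]}])

```text
time_s: 36.05
tcp_pos: [605.5, 50.8, 166.5]
tcp_rot: [0.688, 0.725, -0.001, 0.001]
wrist_force: [0.0, -0.3, -0.1]
width: 29.3
```

jog_arm(plan=[{"hand":1,"linear":[-0.5,-1,0],"delta_rot":[0,0,0]},{"hand":1,"linear":[-0.5,-1,0],"delta_rot":[0,0,0]},{"hand":1,"linear":[-0.5,-1,0],"delta_rot":[0,0,0]},{"hand":1,"linear":[0,-1,0],"delta_rot":[0,0,0]},{"hand":1,"linear":[0,0,0],"delta_rot":[0,0,0]}])

```text
time_s: 36.55
tcp_pos: [503.4, 4.9, 171.9]
tcp_rot: [0.689, 0.725, 0.001, 0.004]
wrist_force: [0.7, 0.0, 0.3]
width: 0.2
```

Run:
```python
from h import *
sidecheck()
m,p,d=cam("top")
for h in hexes(m,p,d): 
    if h[1]<500 and h[0]<680 and 30<h[4]<60:print(np.round(h[:5],1))
go(506.5,13.1,62,93)
m,p,d=cam("side");cv2.imwrite("pics/s4.png",p)
```

```text
wood 605 [ 447.9 -252.4   47. ]
wood 718 [ 452.4 -346.6   47.1]
pan 93 [628.1  44.6 104.5]
pan 333 [637.3 -24.7 108.1]
[639.8 -21.3 111.8 -23.   38.8]
[629.1  62.7 112.  -28.   38.4]
[ 448.3 -252.    45.2   25.    40.7]
t 36.65 tcp [506.8   5.5 172.1] F [0.47 0.43 0.6 ] w -0.1 | lin units [ 0.32 -0.04  4.4 ] rot units [ 0.08  0.03 -0.01] rows>= 4.4
  n 5 per row lin [ 0.064 -0.007  0.88 ] rot [ 0.016  0.006 -0.002]
```

View pics/s4.png

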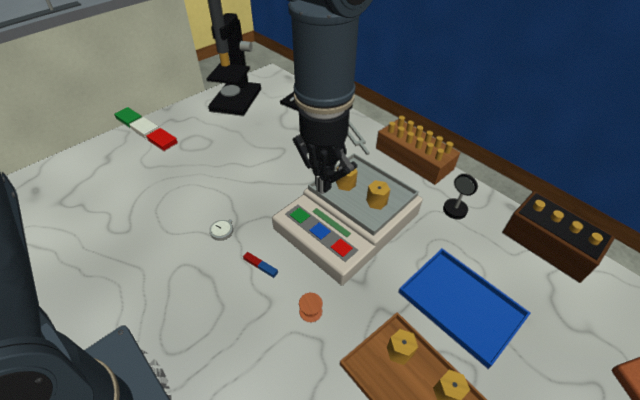

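Side view: two hexagons upright on the pan at (347,178) and (378,195), two in the wooden tray at (403,345) and (453,384). Now the blue key.

jog_arm(plan=[{"hand":1,"linear":[0.3,0,0.9],"delta_rot":[0.08,0.03,0]},{"hand":1,"linear":[0,0,0.9],"delta_rot":[0,0,0]},{"hand":1,"linear":[0,0,0.9],"delta_rot":[0,0,0]},{"hand":1,"linear":[0,0,0.9],"delta_rot":[0,0,0]},{"hand":1,"linear":[0,0,0.7],"delta_rot":[0,0,0]},{"hand":1,"linear":[0,0,0.1],"delta_rot":[0,0,0]},{"hand":1,"linear":[0,0,0],"delta_rot":[0,0,0]}])

```text
time_s: 37.4
tcp_pos: [517.8, 17.1, 59.3]
tcp_rot: [0.687, 0.726, 0.004, 0.002]
wrist_force: [0.6, -0.2, 0.5]
width: -0.0
```

```bash
python3 -c "
from h import *
go(506.5,13.1,49,93)"
```

```text
t 37.4 tcp [517.8  17.1  59.3] F [ 0.65 -0.23  0.48] w -0.0 | lin units [-0.13 -0.46  0.41] rot units [ 0.08 -0.02  0.02] rows>= 0.46
  n 1 per row lin [-0.135 -0.463  0.409] rot [ 0.079 -0.018  0.024]
```

jog_arm(plan=[{"hand":1,"linear":[-0.13,-0.45,0],"delta_rot":[0.07,0,0]},{"hand":1,"linear":[0,0,0.2],"delta_rot":[0,0,0]},{"hand":1,"linear":[0,0,0.08],"delta_rot":[0,0,0]},{"hand":1,"linear":[0,0,0.03],"delta_rot":[0,0,0]}])

```text
time_s: 37.8
tcp_pos: [507.8, 13.1, 53.4]
tcp_rot: [0.687, 0.726, 0.002, 0.001]
wrist_force: [0.4, 0.2, 0.5]
width: 0.1
```

jog_arm(plan=[{"hand":1,"linear":[0,0,0.08],"delta_rot":[0,0,0]},{"hand":1,"linear":[0,0,0.04],"delta_rot":[0,0,0]},{"hand":1,"linear":[0,0,0.03],"delta_rot":[0,0,0]}])

```text
time_s: 38.1
tcp_pos: [508.4, 13.2, 50.0]
tcp_rot: [0.687, 0.726, 0.003, 0.001]
wrist_force: [-0.3, 0.0, 0.6]
width: -0.1
```

jog_arm(plan=[{"hand":1,"linear":[0,0,0.03],"delta_rot":[0,0,0]},{"hand":1,"linear":[0,0,0.03],"delta_rot":[0,0,0]}])

```text
time_s: 38.3
tcp_pos: [508.5, 13.2, 48.6]
tcp_rot: [0.687, 0.726, 0.003, 0.001]
wrist_force: [-1.1, -0.0, 6.3]
width: -0.0
```

jog_arm(plan=[{"hand":1,"linear":[0,0,0.03],"delta_rot":[0,0,0]},{"hand":1,"linear":[0,0,0.03],"delta_rot":[0,0,0]}])

```text
time_s: 38.5
tcp_pos: [508.5, 13.2, 48.0]
tcp_rot: [0.687, 0.726, 0.003, 0.001]
wrist_force: [-4.6, 0.2, 20.6]
width: -0.2
```

jog_arm(plan=[{"hand":1,"linear":[0,0,0.03],"delta_rot":[0,0,0]},{"hand":1,"linear":[0,0,0.03],"delta_rot":[0,0,0]}])

```text
time_s: 38.7
tcp_pos: [508.5, 13.2, 48.1]
tcp_rot: [0.687, 0.726, 0.004, 0.002]
wrist_force: [-3.8, 0.2, 12.6]
width: 0.0
```

Blue held at 6–20 N for about 0.3 s. Now I clear the pan, left one first.

jog_arm(plan=[{"hand":1,"linear":[0,0,-1],"delta_rot":[0,0,0]},{"hand":1,"linear":[0,0,-1],"delta_rot":[0,0,0]},{"hand":1,"linear":[0,0,-1],"delta_rot":[0,0,0]},{"hand":1,"linear":[0,0,-1],"delta_rot":[0,0,0]},{"hand":-0.6,"linear":[0.4,0.4,-0.8],"delta_rot":[0,0,0]},{"hand":-0.6,"linear":[0.5,1,0],"delta_rot":[0,0,0]},{"hand":-0.6,"linear":[0.5,1,0],"delta_rot":[0,0,0]},{"hand":-0.6,"linear":[0.5,1,0],"delta_rot":[0,0,0]}])

```text
time_s: 39.5
tcp_pos: [589.3, 63.7, 174.4]
tcp_rot: [0.689, 0.725, 0.003, 0.002]
wrist_force: [0.5, 0.7, 0.1]
width: 58.1
```

Run:
```python
from h import *
m,p,d=cam("wrist")
for h in hexes(m,p,d,300): print(np.round(h[:5],1),h[5].round())
go(638,61.5,110,93)
```

```text
[ 457.5 -204.4   17.3   27.    12.3] [17. 17.]
[630.7  61.3 109.2 -27.   40.4] [317. 270.]
[638.7 -24.1 109.3 -28.   38.6] [200. 275.]
t 39.55 tcp [593.1  67.1 174.3] F [4.75 3.33 1.03] w 65.4 | lin units [-0.33  1.76  2.59] rot units [ 0.08 -0.03  0.01] rows>= 2.59
  n 3 per row lin [-0.109  0.586  0.863] rot [ 0.026 -0.009  0.004]
```

jog_arm(plan=[{"hand":-0.6,"linear":[-0.15,0.75,0.7],"delta_rot":[0.08,0,0]},{"hand":-0.6,"linear":[-0.15,0.75,0.7],"delta_rot":[0,0,0]},{"hand":-0.6,"linear":[0,0,0.5],"delta_rot":[0,0,0]},{"hand":-0.6,"linear":[0,0,0],"delta_rot":[0,0,0]}])

```text
time_s: 39.95
tcp_pos: [632.7, 63.7, 124.6]
tcp_rot: [0.687, 0.727, 0.001, -0.002]
wrist_force: [-1.6, -0.3, 0.3]
width: 68.5
```

```bash
python3 -c "
from h import *
go(632,61.5,81,93)"
```

```text
t 39.95 tcp [632.7  63.7 124.6] F [-1.59 -0.32  0.26] w 68.5 | lin units [-0.09 -0.03  1.75] rot units [-0.   -0.04  0.03] rows>= 1.75
  n 2 per row lin [-0.047 -0.017  0.873] rot [-0.002 -0.018  0.017]
```

jog_arm(plan=[{"hand":-0.6,"linear":[-0.09,0,0.7],"delta_rot":[0,0,0]},{"hand":-0.6,"linear":[0,0,0.7],"delta_rot":[0,0,0]},{"hand":-0.6,"linear":[0,0,0.4],"delta_rot":[0,0,0]},{"hand":1,"linear":[0,0,0],"delta_rot":[0,0,0]},{"hand":1,"linear":[0,0,0],"delta_rot":[0,0,0]},{"hand":1,"linear":[0,0,0],"delta_rot":[0,0,0]},{"hand":1,"linear":[0,0,0],"delta_rot":[0,0,0]}])

```text
time_s: 40.65
tcp_pos: [630.4, 61.6, 82.1]
tcp_rot: [0.687, 0.727, 0.002, -0.001]
wrist_force: [0.5, 0.7, -6.0]
width: 39.2
```

jog_arm(plan=[{"hand":1,"linear":[0,0,-0.8],"delta_rot":[0,0,0]},{"hand":1,"linear":[0,0,-1],"delta_rot":[0,0,0]},{"hand":1,"linear":[0,0,-1],"delta_rot":[0,0,0]},{"hand":1,"linear":[0,0,-0.6],"delta_rot":[0,0,0]},{"hand":1,"linear":[0,0,0],"delta_rot":[0,0,0]}])

```text
time_s: 41.15
tcp_pos: [628.3, 61.3, 169.4]
tcp_rot: [0.687, 0.727, -0.0, -0.003]
wrist_force: [0.4, -0.3, -5.0]
width: 38.9
```

```bash
python3 -c "
from h import *
go(608,-230,130,93)"
```

```text
t 41.15 tcp [628.3  61.3 169.4] F [ 0.43 -0.33 -5.01] w 38.9 | lin units [-11.59  -1.47   1.53] rot units [-0.03 -0.03  0.04] rows>= 11.59
  n 12 per row lin [-0.966 -0.122  0.128] rot [-0.003 -0.003  0.003]
```

jog_arm(plan=[{"hand":1,"linear":[-1,-0.11,0],"delta_rot":[0,0,0]},{"hand":1,"linear":[-1,-0.11,0],"delta_rot":[0,0,0]},{"hand":1,"linear":[-1,-0.11,0],"delta_rot":[0,0,0]},{"hand":1,"linear":[-1,-0.11,0],"delta_rot":[0,0,0]},{"hand":1,"linear":[-1,-0.11,0],"delta_rot":[0,0,0]},{"hand":1,"linear":[-1,-0.11,0],"delta_rot":[0,0,0]},{"hand":1,"linear":[-1,-0.11,0],"delta_rot":[0,0,0]},{"hand":1,"linear":[-1,-0.11,0],"delta_rot":[0,0,0]}])

```text
time_s: 41.95
tcp_pos: [614.0, -139.2, 160.1]
tcp_rot: [0.683, 0.731, -0.002, -0.008]
wrist_force: [0.8, -0.9, -5.8]
width: 39.3
```

jog_arm(plan=[{"hand":1,"linear":[-1,-0.11,0],"delta_rot":[0,0,0]},{"hand":1,"linear":[-1,-0.11,0],"delta_rot":[0,0,0]},{"hand":1,"linear":[-1,-0.11,0],"delta_rot":[0,0,0]},{"hand":1,"linear":[-1,-0.11,0],"delta_rot":[0,0,0]},{"hand":1,"linear":[-1,-0.11,0.2],"delta_rot":[0,0,0]},{"hand":1,"linear":[-1,-0.11,0.5],"delta_rot":[0,0,0]},{"hand":1,"linear":[0,0,0.5],"delta_rot":[0,0,0]},{"hand":1,"linear":[0,0,0],"delta_rot":[0,0,0]}])

```text
time_s: 42.75
tcp_pos: [599.6, -299.6, 117.6]
tcp_rot: [0.685, 0.729, -0.006, -0.013]
wrist_force: [0.6, 1.5, -5.3]
width: 38.9
```

```bash
python3 -c "
from h import *
m,p,d=cam('wrist');cv2.imwrite('pics/w5.png',p)
h=cv2.cvtColor(p,cv2.COLOR_BGR2HSV)
P=cloud(m,d)
b=(cv2.inRange(h,(100,120,20),(125,255,255))>0)&(P[...,2]<25)&(P[...,1]<-150)
q=P[b];k=cv2.minAreaRect(q[:,:2].astype(np.float32));print(k,q.min(0),q.max(0))
go(608,-321,60,93)"
```

```text
((610.72802734375, -278.1919860839844), (205.70176696777344, 140.25997924804688), 89.64505004882812) [ 540.05633622 -381.03034895   -1.58769803] [ 681.42199051 -175.05634305   20.0913396 ]
t 42.8 tcp [ 599.7 -300.4  118.5] F [-0.89 -0.44 -4.9 ] w 39.2 | lin units [-0.87  0.34  2.32] rot units [-0.22 -0.09  0.08] rows>= 2.32
  n 3 per row lin [-0.29   0.113  0.774] rot [-0.072 -0.029  0.026]
```

View pics/w5.png

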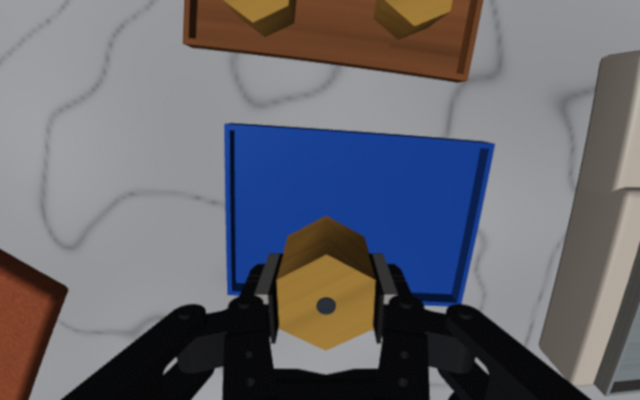

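Wrist view: the specimen is well held over the blue tray, whose near corners are at (230,125) and (492,143); both hollow ones are in the wooden tray above it. Tray centre is about (610,−278). I lower at (610,−322).

jog_arm(plan=[{"hand":1,"linear":[-0.45,0.2,0.6],"delta_rot":[-0.2,-0.08,0.08]},{"hand":1,"linear":[-0.45,0.2,0.8],"delta_rot":[0,0,0]},{"hand":1,"linear":[0,0,0.8],"delta_rot":[0,0,0]},{"hand":1,"linear":[0,0,0],"delta_rot":[0,0,0]}])

```text
time_s: 43.2
tcp_pos: [613.0, -318.9, 63.3]
tcp_rot: [0.687, 0.727, 0.001, -0.0]
wrist_force: [-0.7, -0.1, -5.2]
width: 39.0
```

```bash
python3 -c "
from h import *
go(610,-322,24,92)"
```

```text
t 43.2 tcp [ 613.  -318.9   63.3] F [-0.71 -0.11 -5.19] w 39.0 | lin units [-0.12 -0.13  1.57] rot units [ 0.01 -0.01  0.18] rows>= 1.57
  n 2 per row lin [-0.059 -0.064  0.786] rot [ 0.005 -0.006  0.088]
```

jog_arm(plan=[{"hand":1,"linear":[-0.1,-0.13,0.7],"delta_rot":[0,0,0.18]},{"hand":1,"linear":[0,0,0.5],"delta_rot":[0,0,0]},{"hand":1,"linear":[0,0,0.25],"delta_rot":[0,0,0]},{"hand":1,"linear":[0,0,0.08],"delta_rot":[0,0,0]},{"hand":1,"linear":[0,0,0.04],"delta_rot":[0,0,0]}])

```text
time_s: 43.7
tcp_pos: [613.7, -318.8, 27.3]
tcp_rot: [0.693, 0.721, 0.003, 0.002]
wrist_force: [-0.1, -0.1, -4.9]
width: 38.8
```

jog_arm(plan=[{"hand":1,"linear":[0,0,0.06],"delta_rot":[0,0,0]},{"hand":1,"linear":[0,0,0.04],"delta_rot":[0,0,0]}])

```text
time_s: 43.9
tcp_pos: [614.6, -318.9, 25.9]
tcp_rot: [0.693, 0.721, 0.003, 0.003]
wrist_force: [-0.0, -0.3, -5.3]
width: 38.9
```

jog_arm(plan=[{"hand":1,"linear":[0,0,0.04],"delta_rot":[0,0,0]},{"hand":1,"linear":[0,0,0.03],"delta_rot":[0,0,0]}])

```text
time_s: 44.1
tcp_pos: [615.0, -319.1, 24.7]
tcp_rot: [0.693, 0.721, 0.003, 0.003]
wrist_force: [-0.7, -0.3, -4.8]
width: 39.0
```

jog_arm(plan=[{"hand":1,"linear":[0,0,0.08],"delta_rot":[0,0,0]},{"hand":1,"linear":[0,0,0.04],"delta_rot":[0,0,0]}])

```text
time_s: 44.3
tcp_pos: [615.1, -319.2, 21.8]
tcp_rot: [0.693, 0.721, 0.003, 0.004]
wrist_force: [-0.2, 0.4, -4.3]
width: 38.9
```

jog_arm(plan=[{"hand":1,"linear":[0,0,0.06],"delta_rot":[0,0,0]},{"hand":1,"linear":[0,0,0.04],"delta_rot":[0,0,0]}])

```text
time_s: 44.5
tcp_pos: [615.4, -319.4, 20.3]
tcp_rot: [0.693, 0.721, 0.003, 0.004]
wrist_force: [-5.6, 3.4, 12.9]
width: 39.0
```

jog_arm(plan=[{"hand":1,"linear":[0,0,0.04],"delta_rot":[0,0,0]},{"hand":1,"linear":[0,0,0.03],"delta_rot":[0,0,0]}])

```text
time_s: 44.7
tcp_pos: [615.3, -319.3, 20.4]
tcp_rot: [0.693, 0.721, 0.003, 0.004]
wrist_force: [-2.5, 1.4, 2.5]
width: 38.8
```

jog_arm(plan=[{"hand":-0.35,"linear":[0,0,0],"delta_rot":[0,0,0]},{"hand":-0.35,"linear":[0,0,0],"delta_rot":[0,0,0]},{"hand":-0.35,"linear":[0,0,0],"delta_rot":[0,0,0]},{"hand":-0.35,"linear":[0,0,-0.5],"delta_rot":[0,0,0]},{"hand":-0.35,"linear":[0,0,-1],"delta_rot":[0,0,0]},{"hand":-0.35,"linear":[0,0,-1],"delta_rot":[0,0,0]},{"hand":-0.6,"linear":[0,0,-1],"delta_rot":[0,0,0]},{"hand":-0.6,"linear":[0.5,0,-1],"delta_rot":[0,0,0]}])

```text
time_s: 45.5
tcp_pos: [612.8, -308.7, 137.1]
tcp_rot: [0.694, 0.72, 0.003, 0.004]
wrist_force: [-0.3, -0.4, 0.3]
width: 68.1
```

jog_arm(plan=[{"hand":-0.6,"linear":[1,0.1,-1],"delta_rot":[0,0,0]},{"hand":-0.6,"linear":[1,0.1,0],"delta_rot":[0,0,0]},{"hand":-0.6,"linear":[1,0.1,0],"delta_rot":[0,0,0]},{"hand":-0.6,"linear":[1,0.1,0],"delta_rot":[0,0,0]},{"hand":-0.6,"linear":[1,0.1,0],"delta_rot":[0,0,0]},{"hand":-0.6,"linear":[1,0.1,0],"delta_rot":[0,0,0]},{"hand":-0.6,"linear":[1,0.1,0],"delta_rot":[0,0,0]},{"hand":-0.6,"linear":[1,0.1,0],"delta_rot":[0,0,0]}])

```text
time_s: 46.3
tcp_pos: [629.1, -106.3, 177.1]
tcp_rot: [0.696, 0.718, 0.006, 0.012]
wrist_force: [0.5, -0.7, 1.1]
width: 68.5
```

Run:
```python
from h import *
sidecheck()
m,p,d=cam("wrist")
for h in hexes(m,p,d,300): print(np.round(h[:5],1),h[5].round())
go(639,-23,125,93)
```

```text
wood 600 [ 448.  -252.4   46.9]
wood 711 [ 452.6 -346.8   47. ]
blue 543 [ 611.  -318.8   47.1]
pan 306 [627.6  23.8 108.1]
[ 493.2 -272.2   17.8   -3.    44.2] [108.  10.]
[ 616.2 -318.2   48.5  -28.    40.9] [ 75. 167.]
[630.1  25.3 109.1 -25.   41.3] [496. 216.]
t 46.4 tcp [ 629.8 -102.   177.1] F [0.4  0.14 0.02] w 68.4 | lin units [3.16 0.43 2.08] rot units [ 0.22  0.06 -0.14] rows>= 3.16
  n 4 per row lin [0.79  0.106 0.519] rot [ 0.056  0.014 -0.034]
```

The remaining pan specimen was knocked aside and now stands at (630,25), yaw −25°. I retarget.

jog_arm(plan=[{"hand":-0.6,"linear":[1,0,0],"delta_rot":[0.2,0.05,-0.3]},{"hand":-0.6,"linear":[1,0,0],"delta_rot":[0,0,0]},{"hand":-0.6,"linear":[1,0.1,0],"delta_rot":[0,0,0]},{"hand":-0.6,"linear":[1,0.1,0],"delta_rot":[0,0,0]},{"hand":-0.6,"linear":[0.8,0.1,0.5],"delta_rot":[0,0,0]},{"hand":-0.6,"linear":[0,0,0.5],"delta_rot":[0,0,0]},{"hand":-0.6,"linear":[0,0,0],"delta_rot":[0,0,0]}])

```text
time_s: 47.1
tcp_pos: [631.3, 17.8, 157.1]
tcp_rot: [0.682, 0.731, 0.002, 0.004]
wrist_force: [-0.1, -0.9, -0.2]
width: 68.3
```

Run:
```python
from h import *
m,p,d=cam("wrist")
for h in hexes(m,p,d,300): print(np.round(h[:5],1),h[5].round())
go(630.5,25.3,79,95)
```

```text
[630.1  26.7 109.2 -25.   40.2] [338. 226.]
t 47.15 tcp [631.8  18.  157.9] F [-0.87  0.35  0.31] w 68.6 | lin units [ 0.31 -0.06  3.16] rot units [ 0.08  0.03 -0.15] rows>= 3.16
  n 4 per row lin [ 0.077 -0.015  0.789] rot [ 0.021  0.008 -0.036]
```

jog_arm(plan=[{"hand":-0.6,"linear":[0.33,-0.06,0.4],"delta_rot":[0.08,0.03,-0.15]},{"hand":-0.6,"linear":[0,0,0.8],"delta_rot":[0,0,0]},{"hand":-0.6,"linear":[0,0,0.8],"delta_rot":[0,0,0]},{"hand":-0.6,"linear":[0,0,0.8],"delta_rot":[0,0,0]},{"hand":-0.6,"linear":[0,0,0.3],"delta_rot":[0,0,0]},{"hand":-0.6,"linear":[0,0,0],"delta_rot":[0,0,0]}])

```text
time_s: 47.75
tcp_pos: [631.2, 21.1, 79.1]
tcp_rot: [0.677, 0.736, 0.0, 0.001]
wrist_force: [0.0, -0.9, 0.5]
width: 68.4
```

jog_arm(plan=[{"hand":1,"linear":[0,0,0],"delta_rot":[0,0,0]},{"hand":1,"linear":[0,0,0],"delta_rot":[0,0,0]},{"hand":1,"linear":[0,0,0],"delta_rot":[0,0,0]},{"hand":1,"linear":[0,0,0],"delta_rot":[0,0,0]}])

```text
time_s: 48.15
tcp_pos: [632.2, 22.2, 81.7]
tcp_rot: [0.676, 0.737, 0.002, 0.001]
wrist_force: [-0.4, -1.3, -5.4]
width: 39.2
```

jog_arm(plan=[{"hand":1,"linear":[0,0,-0.8],"delta_rot":[0,0,0]},{"hand":1,"linear":[0,0,-1],"delta_rot":[0,0,0]},{"hand":1,"linear":[0,0,-1],"delta_rot":[0,0,0]},{"hand":1,"linear":[0,0,-0.6],"delta_rot":[0,0,0]},{"hand":1,"linear":[0,0,0],"delta_rot":[0,0,0]}])

```text
time_s: 48.65
tcp_pos: [629.7, 20.7, 168.2]
tcp_rot: [0.677, 0.736, -0.001, 0.0]
wrist_force: [1.1, -0.5, -5.8]
width: 38.9
```

```bash
python3 -c "
from h import *
go(608,-231,130,93)"
```

```text
t 48.65 tcp [629.7  20.7 168.2] F [ 1.06 -0.51 -5.75] w 38.9 | lin units [-9.96 -1.71  1.54] rot units [-0.01  0.01  0.27] rows>= 9.96
  n 10 per row lin [-0.996 -0.171  0.154] rot [-0.001  0.001  0.027]
```

jog_arm(plan=[{"hand":1,"linear":[-1,-0.15,0],"delta_rot":[0,0,0.25]},{"hand":1,"linear":[-1,-0.15,0],"delta_rot":[0,0,0]},{"hand":1,"linear":[-1,-0.15,0],"delta_rot":[0,0,0]},{"hand":1,"linear":[-1,-0.15,0],"delta_rot":[0,0,0]},{"hand":1,"linear":[-1,-0.15,0],"delta_rot":[0,0,0]},{"hand":1,"linear":[-1,-0.15,0],"delta_rot":[0,0,0]},{"hand":1,"linear":[-1,-0.1,0],"delta_rot":[0,0,0]},{"hand":1,"linear":[-1,-0.1,0],"delta_rot":[0,0,0]}])

```text
time_s: 49.45
tcp_pos: [609.5, -181.9, 159.3]
tcp_rot: [0.685, 0.729, -0.003, -0.005]
wrist_force: [0.8, 0.3, -5.4]
width: 39.4
```

jog_arm(plan=[{"hand":1,"linear":[-0.9,0,0],"delta_rot":[0,0,0]},{"hand":1,"linear":[-0.6,0,0.6],"delta_rot":[0,0,0]},{"hand":1,"linear":[0,0,0.9],"delta_rot":[0,0,0]},{"hand":1,"linear":[0,0,0.7],"delta_rot":[0,0,0]},{"hand":1,"linear":[0,0,0],"delta_rot":[0,0,0]}])

```text
time_s: 49.95
tcp_pos: [606.3, -226.5, 94.5]
tcp_rot: [0.687, 0.726, -0.006, -0.008]
wrist_force: [0.0, -0.9, -4.9]
width: 39.2
```

```bash
python3 -c "
from h import *
go(609,-231,60,92)"
```

```text
t 49.95 tcp [ 606.3 -226.5   94.5] F [ 0.01 -0.91 -4.86] w 39.2 | lin units [-0.19  0.13  1.38] rot units [-0.16 -0.02  0.17] rows>= 1.38
  n 2 per row lin [-0.094  0.063  0.689] rot [-0.081 -0.009  0.085]
```

jog_arm(plan=[{"hand":1,"linear":[-0.18,0.12,0.7],"delta_rot":[-0.16,0,0.17]},{"hand":1,"linear":[0,0,0.8],"delta_rot":[0,0,0]},{"hand":1,"linear":[0,0,0.7],"delta_rot":[0,0,0]},{"hand":1,"linear":[0,0,0.3],"delta_rot":[0,0,0]},{"hand":1,"linear":[0,0,0.08],"delta_rot":[0,0,0]}])

```text
time_s: 50.45
tcp_pos: [609.1, -228.1, 25.8]
tcp_rot: [0.694, 0.72, 0.001, -0.002]
wrist_force: [-1.8, 0.1, -5.2]
width: 38.8
```

jog_arm(plan=[{"hand":1,"linear":[0,0,0.06],"delta_rot":[0,0,0]},{"hand":1,"linear":[0,0,0.04],"delta_rot":[0,0,0]}])

```text
time_s: 50.65
tcp_pos: [609.8, -227.8, 24.0]
tcp_rot: [0.694, 0.72, 0.001, -0.002]
wrist_force: [-0.6, 0.8, -4.2]
width: 38.8
```

jog_arm(plan=[{"hand":1,"linear":[0,0,0.07],"delta_rot":[0,0,0]},{"hand":1,"linear":[0,0,0.04],"delta_rot":[0,0,0]}])

```text
time_s: 50.85
tcp_pos: [610.7, -228.0, 22.5]
tcp_rot: [0.694, 0.72, 0.002, -0.001]
wrist_force: [-0.2, -0.2, -5.4]
width: 38.7
```

jog_arm(plan=[{"hand":1,"linear":[0,0,0.05],"delta_rot":[0,0,0]},{"hand":1,"linear":[0,0,0.04],"delta_rot":[0,0,0]}])

```text
time_s: 51.05
tcp_pos: [611.2, -228.1, 20.9]
tcp_rot: [0.694, 0.72, 0.002, -0.0]
wrist_force: [0.2, 0.2, -5.7]
width: 38.5
```

jog_arm(plan=[{"hand":1,"linear":[0,0,0.04],"delta_rot":[0,0,0]},{"hand":1,"linear":[0,0,0.04],"delta_rot":[0,0,0]}])

```text
time_s: 51.25
tcp_pos: [611.3, -228.2, 19.8]
tcp_rot: [0.694, 0.72, 0.002, 0.0]
wrist_force: [-6.3, 3.3, 13.2]
width: 38.8
```

jog_arm(plan=[{"hand":1,"linear":[0,0,-0.01],"delta_rot":[0,0,0]},{"hand":-0.35,"linear":[0,0,0],"delta_rot":[0,0,0]},{"hand":-0.35,"linear":[0,0,0],"delta_rot":[0,0,0]},{"hand":-0.35,"linear":[0,0,0],"delta_rot":[0,0,0]},{"hand":-0.35,"linear":[0,0,-0.5],"delta_rot":[0,0,0]},{"hand":-0.35,"linear":[0,0,-1],"delta_rot":[0,0,0]},{"hand":-0.35,"linear":[0,0,-1],"delta_rot":[0,0,0]},{"hand":1,"linear":[0,0,-1],"delta_rot":[0,0,0]}])

```text
time_s: 52.05
tcp_pos: [610.6, -228.4, 110.7]
tcp_rot: [0.694, 0.72, 0.002, -0.001]
wrist_force: [0.3, 0.1, -0.2]
width: 44.2
```

jog_arm(plan=[{"hand":1,"linear":[0.8,-0.3,-1],"delta_rot":[0,0,0]},{"hand":1,"linear":[1,-0.5,0],"delta_rot":[0,0,0]},{"hand":1,"linear":[1,-0.6,0],"delta_rot":[0,0,0]},{"hand":1,"linear":[1,-0.6,0],"delta_rot":[0,0,0]},{"hand":1,"linear":[1,-0.6,0],"delta_rot":[0,0,0]},{"hand":1,"linear":[1,-0.6,0],"delta_rot":[0,0,0]},{"hand":1,"linear":[1,-0.6,0],"delta_rot":[0,0,0]},{"hand":1,"linear":[0,0,0],"delta_rot":[0,0,0]}])

```text
time_s: 52.85
tcp_pos: [510.3, -58.7, 149.0]
tcp_rot: [0.695, 0.719, 0.007, 0.007]
wrist_force: [0.0, 0.5, 0.2]
width: -0.1
```

```bash
python3 -c "
from h import *
sidecheck()
m,p,d=cam('side');cv2.imwrite('pics/s5.png',p)
go(510.2,-47,60,93)"
```

```text
wood 604 [ 447.9 -252.6   46.9]
wood 716 [ 452.8 -346.7   47. ]
blue 445 [ 605.8 -228.4   47.1]
blue 544 [ 611.3 -318.8   46.9]
t 52.95 tcp [512.3 -61.8 149.1] F [-0.09 -0.41 -0.85] w 0.0 | lin units [ 0.6  -0.14  3.56] rot units [ 0.18  0.03 -0.17] rows>= 3.56
  n 4 per row lin [ 0.151 -0.036  0.89 ] rot [ 0.046  0.006 -0.043]
```

View pics/s5.png

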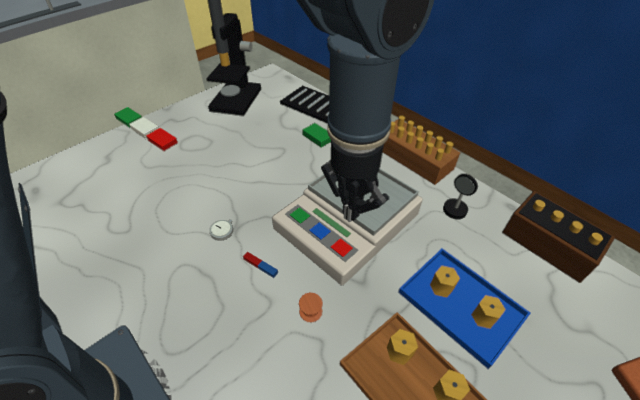

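Side view: two hexagons upright in the blue tray at (446,281) and (489,310), two in the wooden tray at (403,345) and (453,384), and the pan empty. Now the red key.

jog_arm(plan=[{"hand":1,"linear":[0.6,-0.15,0.5],"delta_rot":[0.17,0.03,-0.17]},{"hand":1,"linear":[0,0,0.9],"delta_rot":[0,0,0]},{"hand":1,"linear":[0,0,0.9],"delta_rot":[0,0,0]},{"hand":1,"linear":[0,0,0.9],"delta_rot":[0,0,0]},{"hand":1,"linear":[0,0,0.1],"delta_rot":[0,0,0]},{"hand":1,"linear":[0,0,0],"delta_rot":[0,0,0]}])

```text
time_s: 53.55
tcp_pos: [511.8, -47.0, 62.8]
tcp_rot: [0.689, 0.725, 0.001, 0.0]
wrist_force: [-1.1, -0.1, 0.8]
width: 0.1
```

```bash
python3 -c "
from h import *
go(510.2,-47,50,93)"
```

```text
t 53.55 tcp [511.8 -47.   62.8] F [-1.14 -0.12  0.81] w 0.1 | lin units [ 0.   -0.07  0.51] rot units [ 0.01 -0.01 -0.  ] rows>= 0.51
  n 1 per row lin [ 0.004 -0.065  0.511] rot [ 0.012 -0.008 -0.005]
```

jog_arm(plan=[{"hand":1,"linear":[0,-0.06,0.2],"delta_rot":[0,0,0]},{"hand":1,"linear":[0,0,0.15],"delta_rot":[0,0,0]},{"hand":1,"linear":[0,0,0.05],"delta_rot":[0,0,0]},{"hand":1,"linear":[0,0,0.03],"delta_rot":[0,0,0]}])

```text
time_s: 53.95
tcp_pos: [511.7, -47.4, 53.2]
tcp_rot: [0.689, 0.725, 0.002, 0.001]
wrist_force: [0.4, -0.4, -0.4]
width: 0.2
```

jog_arm(plan=[{"hand":1,"linear":[0,0,0.04],"delta_rot":[0,0,0]},{"hand":1,"linear":[0,0,0.03],"delta_rot":[0,0,0]}])

```text
time_s: 54.15
tcp_pos: [512.2, -47.4, 52.0]
tcp_rot: [0.689, 0.725, 0.002, 0.002]
wrist_force: [0.2, -0.1, 0.1]
width: 0.1
```

jog_arm(plan=[{"hand":1,"linear":[0,0,0.03],"delta_rot":[0,0,0]},{"hand":1,"linear":[0,0,0.03],"delta_rot":[0,0,0]}])

```text
time_s: 54.35
tcp_pos: [512.4, -47.4, 50.7]
tcp_rot: [0.689, 0.725, 0.002, 0.002]
wrist_force: [0.2, -0.4, 0.2]
width: -0.2
```

jog_arm(plan=[{"hand":1,"linear":[0,0,0.03],"delta_rot":[0,0,0]},{"hand":1,"linear":[0,0,0.03],"delta_rot":[0,0,0]}])

```text
time_s: 54.55
tcp_pos: [512.4, -47.4, 49.1]
tcp_rot: [0.689, 0.725, 0.002, 0.002]
wrist_force: [-1.8, 0.2, 3.9]
width: -0.0
```

jog_arm(plan=[{"hand":1,"linear":[0,0,0.03],"delta_rot":[0,0,0]},{"hand":1,"linear":[0,0,0.03],"delta_rot":[0,0,0]}])

```text
time_s: 54.75
tcp_pos: [512.4, -47.4, 48.0]
tcp_rot: [0.689, 0.725, 0.003, 0.002]
wrist_force: [-3.8, 0.6, 16.6]
width: 0.2
```

jog_arm(plan=[{"hand":1,"linear":[0,0,0.03],"delta_rot":[0,0,0]},{"hand":1,"linear":[0,0,0.03],"delta_rot":[0,0,0]}])

```text
time_s: 54.95
tcp_pos: [512.5, -47.4, 48.0]
tcp_rot: [0.689, 0.725, 0.003, 0.002]
wrist_force: [-3.3, 0.2, 14.4]
width: -0.0
```

jog_arm(plan=[{"hand":1,"linear":[0,0,0.03],"delta_rot":[0,0,0]},{"hand":1,"linear":[0,0,-1],"delta_rot":[0,0,0]},{"hand":1,"linear":[0,0,-1],"delta_rot":[0,0,0]},{"hand":1,"linear":[0,0,-1],"delta_rot":[0,0,0]},{"hand":1,"linear":[0,0,-1],"delta_rot":[0,0,0]},{"hand":1,"linear":[0,0,0],"delta_rot":[0,0,0]},{"hand":1,"linear":[0,0,0],"delta_rot":[0,0,0]}])

```text
time_s: 55.65
tcp_pos: [511.2, -47.4, 151.3]
tcp_rot: [0.689, 0.725, 0.003, 0.002]
wrist_force: [0.5, 0.3, -0.3]
width: -0.4
```

```bash
python3 -c "
from h import *
sidecheck()
s=ctrl.observe();print(s['tcp_pos'],s['wrist_force'])
close_job()"
```

```text
wood 600 [ 447.7 -252.5   46.9]
wood 713 [ 452.7 -346.6   46.9]
blue 454 [ 605.8 -228.5   47.1]
blue 546 [ 611.  -318.9   46.9]
[511.26682782 -47.43725316 151.18594676] [0.88339388 0.41063276 0.12863897]
the job is handed in; nothing more can be done
```

The job is done and handed in at about 56 s. All steps were carried out in order, and no verdict was reported.

- **Sorting:** There were four hexagons. Hefting gave about 1 N for two of them (hollow) and about 5 N for the other two (solid). The hollow ones went straight to the wooden tray. The solid ones stood on the pan while I pressed blue, then went to the blue tray.
- **Keys:** I pressed green with the pan empty, blue with everything sorted, and red with the pan cleared. Each was held for about 0.3 s, mostly at 6 to 20 N. The first touch on green read 39 N for a moment, under the 50 N limit but more than I intended.
- **Disturbances:** One solid specimen was shifted about 5 cm on the pan after the weighing was recorded. I located it again before picking it up. One hollow specimen was set down on the wooden tray with a brief 44 N at the wrist.
- **Last checks:** The side camera's depth showed two specimens upright in each tray and none on the pan. The gripper was clear at 151 mm with no load on the wrist. I did not measure the spool, magnet and stopwatch again at the end. In the last picture they looked unmoved.

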